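Dispense one bearing and nudge it into the empty V-stop

ROBOT

A 6-joint arm with a two-finger parallel gripper is mounted at the origin on the work surface. World frame = base frame: x ahead of the robot, y to its left, z up, the work surface at z = 0. Lengths are in m, angles in degrees, forces in N, time in s.
With the tool pointing down it reaches from about 0.4 to 0.825 m from the base axis. Payload 7 kg.
Tool frame: the origin (TCP) lies between the finger pads; the fingertips stand 11 mm ahead of it and the grasp point (between the pads) lies 8 mm behind it (r.tcp_to_tips is the distance from the TCP to the fingertips, in m); x points along the fingers, y is the direction in which the jaws open and shut, and the axes are right-handed (so a half turn about x gives the same grasp; the last joint's range is limited). The gripper opens to 88 mm and grips with 3 to 60 N. Pads are 19 mm wide; open, the fingers measure 130 mm over their backs; the gripper's body (78 mm by 193 mm) begins 47 mm behind the grasp point.
Start: joints at [84.689, 20.546, 0.682, 0, -70.136, -16.507], TCP at [0.251, 0.627, 0.238] pointing down, gripper open.
Joint ranges: [-176.03, 176.03], [-82.01, 121.73], [-58.28, 71.71], [-173.87, 95.51], [-174.79, -0.11], [-173.66, 173.66]. Speed limits (degrees/s): [136.94, 136.94, 172.46, 180, 180, 180].

INTERFACE

Orientations are given as [roll, pitch, yaw] about the fixed x, y, z axes, in that order (R = Rz(yaw) Ry(pitch) Rx(roll)).
In Python, from plant import r gives the robot as it stands.
- The arm moves only by the tool arm_command, never from a script. Its argument "plan" is a list of rows, each an object of numbers: "dx", "dy", "dz": the shift along the tool's x, y, z each as a share of 0.02 m, from -1 to 1; "wx", "wy", "wz": the turn, a rotation vector about the tool's x, y, z each as a share of 0.08 rad, from -1 to 1. In form: [{"dx": .., "dy": .., "dz": .., "wx": .., "wy": .., "wz": ..}, ...]. A call has 1 to 20 rows; each row shifts and turns the pose as measured when the row begins, along the tool's axes as they then stand; what a row does not reach is not made up. A row lasts 1/12 s, in which the tool goes at most 41.7 mm and 7.16 degrees, less where a joint would pass 70% of its speed; a pose out of reach is approached as far as the arm can. A call with a number of a shift or a turn outside -1 to 1 is refused whole. A call with a gripper value outside its range is refused whole. "fingers" is the closure, from -1 (fully open) to 1 (shut), so that 0 is half open, set as the call begins (left out, the last holds). The fingers move at their own pace and stop on an object; "force" is the grip in N (left out, the last holds). Time passes only in rows, so rows that do not move let the fingers close. It gives the time, the measured TCP pose, the force and the opening at its end, in the units of the state.
- r.get_state(): the state, without advancing time (a new reading comes with each control period).
- r.capture(name): name is "side" or "top"; returns (picture, depth): 384x512x3 uint8, red, green, blue; 384x512 float32, m along the optical axis (not along the pixel's ray), 0 where there is no reading.
- r.camera_model(name): a dict with "vertical_fov" (degrees; the focal length in pixels is half the picture's height over the tangent of half this angle, whatever the lens; pixels are square), "cx", "cy" (the principal point, pixels), "R" (3x3) and "t" (3): a world point X has camera coordinates R X + t. Camera axes: x right, y down, z forward; pixel columns grow to the right and rows downward; lengths in m; the calibration is good to about 2 mm. A picture is of the moment at which its call begins. camera_model takes no time and is no camera call.
- r.close_job(): hands the job in, once; it reports no verdict.
Trained networks look in the newest picture that a camera, given by its name, has taken for a name from the list of things; names that differ only in an ending like _2 or _b are one class to them, and where a whole thing is asked for, a point or a joint stands for the part that bears it (a point fixed in the world has none). Each returns a list of dicts, best first, with "score" (0 to 1); they miss things now and then, are a little off and sometimes report something else, mostly with a low value. They report only what shows in the picture. A call takes as long as a camera call.
- r.cut_out(camera, query): "mask" (384x512 bool, what is visible of it) and "bbox" ([left, top, width, height] in pixels, round what is visible of it).
- r.spot_point(camera, query): "centre" ([column, row] in pixels: a listed point, or the origin of a listed thing).
The state is a dict: "time_s": time; "joints": joint angles; "qd": joint speeds; "joint_torque": joint torques, N m; "tcp_pos": TCP position; "eef_rot": TCP orientation; "contact_force": force on the tool from outside, world axes, zero at the start; "moment": the same for the moment, N m; "gripper_width": finger opening in m.
Only numpy, scipy, OpenCV 4.12 (cv2) and the standard library are available. Lean on these libraries where they do the work, as an engineer would, in place of code of your own. Each camera call takes 0.05 s, during which the arm holds its last target.

TASK

Press the red palm plunger of the bearing dispenser once, all the way down, and let it spring back up, so that a single bearing comes out on the white delivery plate. Then, with the fingertips, nudge that bearing sideways along the plate until it rests against both bars of the empty blue V-stop; the other V-stop already holds a bearing. Do it gently, never gripping or lifting a bearing, and leave the parked bearing, the ones in the magazine and everything else on the bench where they are.

Things in the scene. Friction and masses are not known exactly. Their poses are not given: they have to be found in the camera images.
- dispenser: Hand-operated bearing dispenser fixed to the bench. Origin on the bench under the magazine's axis, z up; its mouth looks along its -x, +y is left. Aluminium magazine (x and y -22 to +22 mm, top 58 mm above the bench, open on top) with four bearings stacked flat. Blue housing behind it (x 24 to 122, y -31 to +31, top 80 mm above the bench) carries the plunger at x = 80, y = 0.
- delivery (a point): Point where the centre (half height) of an ejected bearing comes to rest, at dispenser x = -50 mm, y = 0 (it may slide up to 10 mm farther along -x), 4.5 mm above the white delivery plate. The plate's flat top is 12 mm above the bench and spans dispenser x -94 to -20, y -135 to +135 mm; a catch lip 4 mm high stands on it opposite the mouth (x -80 to -74, y -60 to +60).
- plunger_top (a point): Centre of the top of the plunger's red round palm cap, 42 mm across; 125 mm above the bench when up. It is pressed straight down. A full stroke moves a steel shuttle 52 mm, which pushes the lowest bearing out along -x. As the plunger comes up the shuttle goes back and the next bearing drops down, so a second press, even a part one, would push out another.
- plunger (a joint): Plunger travel in m: 0 = up, 0.024 = fully down, on a hard stop. A spring pushes back with about 3 N at the top and 8 N at the bottom, plus a damper of about 25 N per m/s (press slowly); it returns to 0 by itself when let go.
- magazine (a point): Point on the magazine's axis at the half-height of the lowest bearing (4.5 mm above the plate).
- nest_left (a point): Where the centre (half height) of a bearing seated in the left V-stop lies: dispenser x = -52, y = +95 mm. The V-stop is two slick blue plastic bars on the plate, 7 mm high, 8 mm thick, 34 mm long, each at 30 degrees to the plate's y, opening towards the plate's middle (mouth 48 mm wide, at y = 83); a bearing pushed in +y comes to rest against both bars.
- nest_right (a point): The same for the right V-stop: dispenser x = -52, y = -95 mm; it opens towards the middle, a bearing is pushed into it in -y.
- parked_bearing_center (a point): Centre (half height) of a bearing dispensed earlier, resting in one of the two V-stops (left or right); the other V-stop is empty. To be left where it is.
- bearing_1_center (a point): Centre (half height) of the lowest bearing in the magazine, the one that comes out next. Bearings are steel rings with black seals, 32 mm across, 9 mm thick, about 30 g, lying flat.
- bearing_2_center (a point): Centre of bearing number 2 from the bottom of the magazine, same size; it is to stay in the magazine.
- bearing_3_center (a point): Centre of bearing number 3 from the bottom of the magazine, same size; it is to stay in the magazine.
- bearing_4_center (a point): Centre of bearing number 4 from the bottom of the magazine, same size; it is to stay in the magazine.
- grease_tin_center (a point): Centre (half height) of a loose grease tin with yellow lid, 58 mm across, 39 mm high, standing beside the dispenser's housing. Bystander.
- end_shield: Loose grey cast end shield, ring 68 mm across, bore 33 mm, 22 mm high, standing on the bench in front of the delivery plate. Origin at the centre of its underside. Bystander.
- shaft: Loose stepped steel shaft standing upright on the bench in front of the delivery plate, 24 mm across, 62 mm high. Origin at the centre of its underside. Bystander.
- screwdriver: Loose screwdriver with red handle, 190 mm, lying on the bench. Bystander.
- wrench: Loose steel wrench, 160 mm, lying on the bench. Bystander.
- mug: Loose white mug, 80 mm across, 90 mm high, origin at the centre of its underside. Bystander.
- parts_box: Loose clear parts box, 90 x 70 x 30 mm, origin at the centre of its underside. Bystander.
- oil_bottle: Loose white oil bottle with red cap, 44 mm across, 120 mm high, origin at the centre of its underside. Bystander.

How it is judged:
By the outcome, as a careful person would: the job done as asked, in the order asked, and still so for the second after the job is handed in, with the robot touching nothing.
It also fails if it takes over 42 s, if anything falls off the work surface, if the arm or the gripper's body presses on something with over 40 N, if the wrist force passes 120 N, or if a joint passes its speed limit or range.

## Working session

There is one attempt and no reset: what is moved stays moved. The work goes in short steps, Python scripts to look and compute and a tool call to move; the robot and the scene stay as the last step left them, time stands still between calls to the robot, and variables do not carry over. Pictures are saved under pics/ and viewed, and the job is handed in when it is done.

Besides the shell and the picture viewer there is one more tool, called after ">>>" as name(argument=value, ...), one argument or row to a line, values as JSON. arm_command: Moves the arm, as the interface text tells. Shift numbers are shares of 0.02 m and turn numbers shares of 0.08 rad, none past 1 either way. Its arguments: {"type":"object","properties":{"plan":{"type":"array","items":{"type":"object","properties":{"dx":{"type":"number"},"dy":{"type":"number"},"dz":{"type":"number"},"wx":{"type":"number"},"wy":{"type":"number"},"wz":{"type":"number"}}}},"fingers":{"type":"number"},"force":{"type":"number"}},"required":["plan"]}

```bash
ls; mkdir -p pics; cat > h.py <<'E'
import numpy as np, cv2
from plant import r
def ray(cam,u,v):
    m=r.camera_model(cam); f=192/np.tan(np.radians(m["vertical_fov"])/2)
    R=np.array(m["R"]);t=np.array(m["t"])
    d=R.T@np.array([(u-m["cx"])/f,(v-m["cy"])/f,1]); return -R.T@t,d
def at_z(cam,u,v,z):
    o,d=ray(cam,u,v); return o+d*(z-o[2])/d[2]
def at_d(cam,u,v,dep):
    o,d=ray(cam,u,v); return o+d*dep
def proj(cam,X):
    m=r.camera_model(cam); f=192/np.tan(np.radians(m["vertical_fov"])/2)
    c=np.array(m["R"])@np.array(X)+np.array(m["t"]); return [m["cx"]+f*c[0]/c[2],m["cy"]+f*c[1]/c[2]]
E
python3 - <<'E'
from h import *
for c in("side","top"):
    p,d=r.capture(c); cv2.imwrite(f"pics/{c}0.png",p[...,::-1]); np.save(f"{c}0.npy",d); m=r.camera_model(c)
    print(c,m["vertical_fov"],-np.array(m["R"]).T@np.array(m["t"]), np.array(m["R"]).round(3).tolist())
print(r.get_state())
E
```

```text
pics
side 53.25584762763509 [-0.0191778  -0.66253585  0.88700246] [[0.781, -0.624, 0.022], [-0.399, -0.526, -0.751], [0.48, 0.578, -0.659]]
top 51.46078103963479 [0.38355801 0.03418269 1.18128929] [[-0.003, -1.0, -0.005], [-0.987, 0.004, -0.159], [0.159, 0.005, -0.987]]
{'time_s': 0.1, 'joints': array([ 8.46901921e+01,  2.05866268e+01,  6.37964697e-01, -1.66459351e-02,
       -7.01355539e+01, -1.65069485e+01]), 'qd': array([-0.09893988, -0.06217692, -0.06599249, -0.02257471,  0.03987464,
       -0.0477842 ]), 'joint_torque': array([-4.99848138e-04, -5.84165275e+01,  2.93749988e+01,  7.01554075e+00,
        1.01995678e-02, -4.62542789e-05]), 'tcp_pos': array([0.25072906, 0.62624596, 0.2367197 ]), 'eef_rot': array([  95.98161965,   89.91434199, -105.84080444]), 'contact_force': array([-0.1884246 ,  0.38486073,  0.14470308]), 'moment': array([ 0.04217089, -0.00974766,  0.0066093 ]), 'gripper_width': 0.08739604855655815}
```

View pics/side0.png

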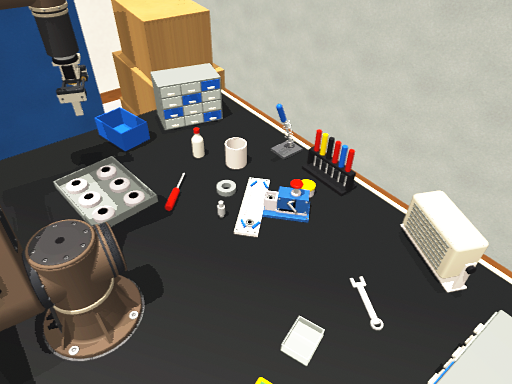

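View pics/top0.png

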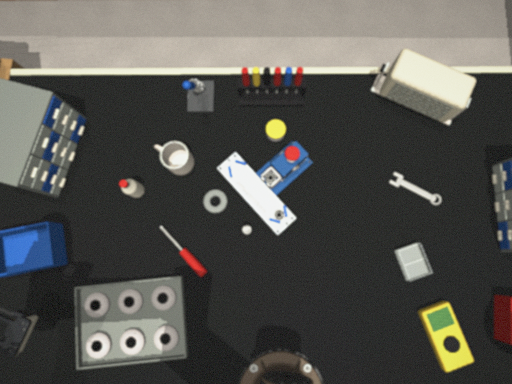

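```bash
python3 - <<'E'
from h import *
for c in("side","top"):
  for q in("plunger_top","nest_left","nest_right","parked_bearing_center","delivery","magazine","dispenser"):
    print(c,q,[(np.round(x["centre"],1).tolist(),round(x["score"],2)) for x in r.spot_point(c,q)[:3]])
E
```

```text
side plunger_top [([293.5, 180.0], 0.46)]
side nest_left [([260.1, 181.6], 0.61)]
side nest_right [([250.9, 222.7], 0.66)]
side parked_bearing_center [([245.1, 225.4], 0.56)]
side delivery [([250.8, 199.8], 0.87)]
side magazine [([266.2, 203.1], 0.74)]
side dispenser [([268.3, 207.0], 0.86)]
top plunger_top [([292.4, 157.5], 0.54)]
top nest_left [([238.1, 168.5], 0.89), ([139.5, 189.3], 0.39)]
top nest_right [([281.9, 215.1], 0.84)]
top parked_bearing_center [([279.7, 216.5], 0.49)]
top delivery [([260.4, 191.1], 0.94)]
top magazine []
top dispenser [([269.2, 181.8], 0.75)]
```

```bash
python3 - <<'E'
from h import *
for c,(a,b,w,h) in {"top":(190,110,140,140),"side":(190,150,140,100)}.items():
    p=cv2.imread(f"pics/{c}0.png")[b:b+h,a:a+w]
    cv2.imwrite(f"pics/{c}0z.png",cv2.resize(p,None,fx=4 if c=="top" else 5,fy=4 if c=="top" else 5,interpolation=cv2.INTER_CUBIC))
E
```

```text
(no output)
```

View pics/top0z.png

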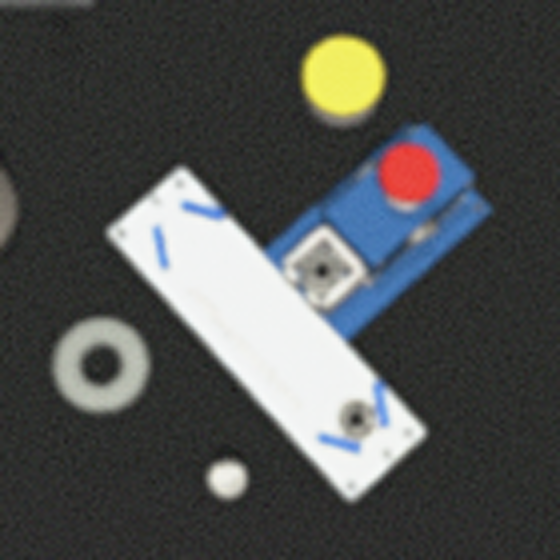

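View pics/side0z.png

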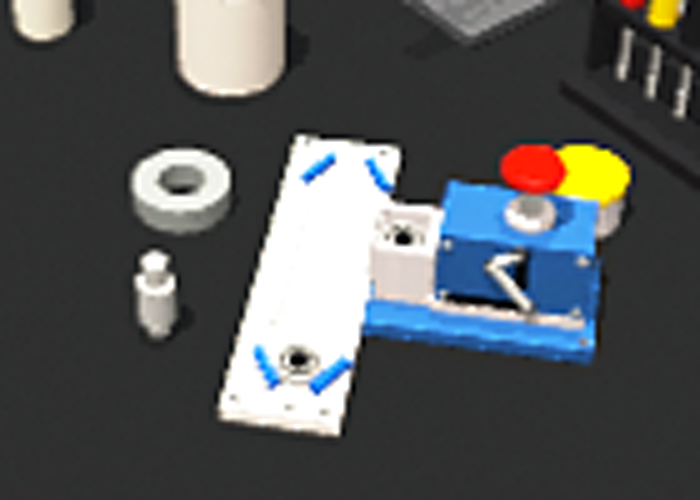

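```bash
python3 - <<'E'
from h import *
from scipy.optimize import least_squares
T=lambda x,y:[190+(x+.5)/4-.5,110+(y+.5)/4-.5]
S=lambda x,y:[190+(x+.5)/5-.5,150+(y+.5)/5-.5]
obs=[("top",(-20,135,12),T(184,165)),("top",(-94,135,12),T(106,232)),("top",(-94,-135,12),T(350,502)),("top",(-20,-135,12),T(428,430)),
("top",(80,0,125),T(409,173)),("top",(0,0,58),T(325,268)),("top",(-52,-95,21),T(356,418)),
("side",(-20,135,12),S(401,147)),("side",(-94,135,12),S(297,134)),("side",(-94,-135,12),S(220,419)),("side",(-20,-135,12),S(340,436)),
("side",(80,0,123),S(534,168)),("side",(-52,-95,21),S(299,359))]
def res(p,sel=("top","side")):
    c,s=np.cos(p[2]),np.sin(p[2]); o=[]
    for cam,X,uv in obs:
        if cam in sel:
            X=np.array(X)/1000; W=[p[0]+c*X[0]-s*X[1],p[1]+s*X[0]+c*X[1],X[2]]
            o+=list(np.array(proj(cam,W))-uv)
    return np.array(o)
for sel in (("top",),("side",),("top","side")):
    q=least_squares(res,[.5,.05,-.8],args=(sel,),loss="soft_l1")
    print(sel,q.x,np.degrees(q.x[2]));
print(res(q.x).reshape(-1,2).round(2))
x,y,a=q.x;np.save("pose.npy",q.x)
R=np.array([[np.cos(a),-np.sin(a)],[np.sin(a),np.cos(a)]])
for n,X in dict(plunger=(80,0),deliv=(-50,0),nestL=(-52,95),nestR=(-52,-95)).items(): print(n,(R@np.array(X)/1000+[x,y]).round(4), np.hypot(*(R@np.array(X)/1000+[x,y])))
d=np.load("top0.npy")
for u,v in [(292,153),(255,195),(259,110),(276,129)]: print(u,v,d[v,u],at_d("top",u,v,d[v,u]))
for c,q in (("top","grease_tin_center"),("top","end_shield"),("top","shaft"),("top","mug")):
    for k in r.spot_point(c,q)[:1]: print(q,k, at_z(c,*k["centre"],{"g":.02,"e":0,"s":0,"m":0}[q[0]]))
m=r.spot_point("top","plunger_top");
E
```

```text
('top',) [ 0.60544289  0.02480085 -0.84013248] -48.13604561008362
('side',) [ 0.60316024  0.0250527  -0.83135735] -47.63326745501534
('top', 'side') [ 0.6047631   0.02523208 -0.83728389] -47.97283299116555
[[-0.56  0.82]
 [ 0.49  0.19]
 [ 0.26 -0.42]
 [-0.68  0.58]
 [ 0.14 -0.18]
 [-0.73  0.2 ]
 [ 0.18  0.53]
 [ 0.06  0.68]
 [ 0.61  0.83]
 [ 0.34 -2.01]
 [-0.06 -2.17]
 [ 0.65 -0.08]
 [ 0.24  0.6 ]]
plunger [ 0.6583 -0.0342] 0.6592091791054266
deliv [0.5713 0.0624] 0.5746838432910465
nestL [0.6405 0.1275] 0.6530774267537962
nestR [4.994e-01 3.000e-04] 0.49938144778111054
292 153 1.0851636 [ 0.65722662 -0.0340969   0.12588254]
255 195 1.1787673 [0.55852765 0.07001348 0.01567042]
259 110 1.237673 [ 8.27922426e-01  5.82519513e-02 -6.45047493e-04]
276 129 1.1856583 [0.75324909 0.00689044 0.03976071]
grease_tin_center {'centre': [270.0, 132.6], 'score': 0.86} [0.74843724 0.02464269 0.02      ]
end_shield {'centre': [217.9, 203.6], 'score': 0.72} [0.53535533 0.18141034 0.        ]
shaft {'centre': [249.5, 228.5], 'score': 0.6} [0.46072923 0.08670843 0.        ]
mug {'centre': [182.0, 159.8], 'score': 0.58} [0.67019734 0.29286492 0.        ]
```

```bash
cat >> h.py <<'E'
from scipy.spatial.transform import Rotation as Ro
def tool(): 
    s=r.get_state(); return np.array(s["tcp_pos"]),Ro.from_euler("xyz",s["eef_rot"],degrees=True).as_matrix(),s
A=np.radians(-48.1);P0=np.array([.6053,.0249])
def D(x,y,z): # dispenser mm -> world
    c,s=np.cos(A),np.sin(A); return np.array([P0[0]+(c*x-s*y)/1000,P0[1]+(s*x+c*y)/1000,z/1000])
def rep(X=None):
    p,R,s=tool(); ya=np.degrees(np.arctan2(R[1,1],R[0,1])); 
    c,sn=np.cos(A),np.sin(A); e=(p[:2]-P0)*1000
    print("t",round(s["time_s"],2),"tcp",p.round(4),"disp",(c*e[0]+sn*e[1]).round(1),(-sn*e[0]+c*e[1]).round(1),"toolx",R[:,0].round(3),"yang",ya.round(2),"F",s["contact_force"].round(1),"w",round(s["gripper_width"],4),"j",s["joints"].round(0))
    if X is not None: print("shift tool units",(R.T@(np.array(X)-p)/.02).round(2))
    # rotation needed: down, tool y along dispenser y (mod 180)
    best=None
    for k in(0,1):
        a=A+np.pi/2+k*np.pi; y=np.array([np.cos(a),np.sin(a),0]);x=np.array([0,0,-1.]);T=np.stack([x,y,np.cross(x,y)],1)
        v=Ro.from_matrix(R.T@T).as_rotvec()/.08
        print("rot units",v.round(2))
E
python3 -c "
from h import *
p,R,s=tool();print(R.round(3))
rep([.658,-.034,.18])"
```

```text
[[ 0.    -0.372 -0.928]
 [-0.    -0.928  0.372]
 [-1.     0.    -0.   ]]
t 1.05 tcp [0.2509 0.6266 0.2375] disp -684.5 138.0 toolx [ 0. -0. -1.] yang -111.82 F [ 0.  -0.5 -0.1] w 0.0876 j [ 85.  21.   1.   0. -70. -17.]
shift tool units [  2.88  23.1  -31.17]
rot units [-33.54   0.    -0.  ]
rot units [ 5.73 -0.   -0.  ]
```

>>> arm_command(
  plan=[
    {"dz": -1, "dy": 0.5, "wx": 0.95},
    {"dz": -1, "dy": 0.5, "wx": 0.95},
    {"dz": -1, "dy": 0.5, "wx": 0.95},
    {"dz": -1, "dy": 0.4, "wx": 0.95},
    {"dz": -1, "dy": 0.3, "wx": 0.95},
    {"dz": -1, "dy": 0.3, "wx": 0.95},
    {"dz": -1, "dy": 0.1},
    {"dz": -1, "dy": 0.1},
    {"dz": -1, "dy": 0.1},
    {"dz": -1, "dy": 0.1},
    {"dz": -1, "dy": 0.1},
    {"dz": -1, "dy": 0.1},
    {"dz": -1, "dy": 0.1},
    {"dz": -1, "dy": 0.1},
    {"dz": -1, "dy": 0.1},
    {"dz": -1, "dy": 0.1},
    {"dz": -1, "dy": 0.1},
    {"dz": -1, "dy": 0.1},
    {"dz": -1, "dy": 0.1},
    {"dz": -1, "dy": 0.1},
  ],
  fingers=1,
  force=10,
)

```text
schema error: expected keys dx, dy, dz, wx, wy, wz
```

```bash
python3 -c "
from h import *
rep(D(80,0,170))"
```

```text
t 1.05 tcp [0.2509 0.6266 0.2375] disp -684.5 138.0 toolx [ 0. -0. -1.] yang -111.82 F [ 0.  -0.5 -0.1] w 0.0876 j [ 85.  21.   1.   0. -70. -17.]
shift tool units [  3.38  23.11 -31.22]
rot units [-33.54   0.    -0.  ]
rot units [ 5.73 -0.   -0.  ]
```

All keys are needed in each row.

>>> arm_command(
  plan=[
    {"dx": 0, "dy": 0.5, "dz": -1, "wx": 0.95, "wy": 0, "wz": 0},
    {"dx": 0, "dy": 0.5, "dz": -1, "wx": 0.95, "wy": 0, "wz": 0},
    {"dx": 0, "dy": 0.5, "dz": -1, "wx": 0.95, "wy": 0, "wz": 0},
    {"dx": 0, "dy": 0.4, "dz": -1, "wx": 0.95, "wy": 0, "wz": 0},
    {"dx": 0, "dy": 0.3, "dz": -1, "wx": 0.95, "wy": 0, "wz": 0},
    {"dx": 0, "dy": 0.3, "dz": -1, "wx": 0.95, "wy": 0, "wz": 0},
    {"dx": 0, "dy": 0.1, "dz": -1, "wx": 0, "wy": 0, "wz": 0},
    {"dx": 0, "dy": 0.1, "dz": -1, "wx": 0, "wy": 0, "wz": 0},
    {"dx": 0, "dy": 0.1, "dz": -1, "wx": 0, "wy": 0, "wz": 0},
    {"dx": 0, "dy": 0.1, "dz": -1, "wx": 0, "wy": 0, "wz": 0},
    {"dx": 0, "dy": 0.1, "dz": -1, "wx": 0, "wy": 0, "wz": 0},
    {"dx": 0, "dy": 0.1, "dz": -1, "wx": 0, "wy": 0, "wz": 0},
    {"dx": 0, "dy": 0.1, "dz": -1, "wx": 0, "wy": 0, "wz": 0},
    {"dx": 0, "dy": 0.1, "dz": -1, "wx": 0, "wy": 0, "wz": 0},
    {"dx": 0, "dy": 0.1, "dz": -1, "wx": 0, "wy": 0, "wz": 0},
    {"dx": 0, "dy": 0.1, "dz": -1, "wx": 0, "wy": 0, "wz": 0},
    {"dx": 0, "dy": 0.1, "dz": -1, "wx": 0, "wy": 0, "wz": 0},
    {"dx": 0, "dy": 0.1, "dz": -1, "wx": 0, "wy": 0, "wz": 0},
    {"dx": 0, "dy": 0.1, "dz": -1, "wx": 0, "wy": 0, "wz": 0},
    {"dx": 0, "dy": 0.1, "dz": -1, "wx": 0, "wy": 0, "wz": 0},
  ],
  fingers=1,
  force=10,
)

```text
time_s: 2.72
tcp_pos: [0.4947, 0.2768, 0.2387]
eef_rot: [-77.6, 89.7, 53.5]
contact_force: [1.0, -0.6, -0.5]
gripper_width: 0.0006
```

```bash
python3 -c "
from h import *
rep(D(80,0,170))"
```

```text
t 2.72 tcp [0.4947 0.2768 0.2387] disp -261.4 85.9 toolx [ 0.003  0.004 -1.   ] yang -138.93 F [ 1.  -0.6 -0.5] w 0.0006 j [ 49.  10. -13.  -0. -66.  -8.]
shift tool units [  3.4    4.06 -17.13]
rot units [ 3.909e+01  9.000e-02 -2.000e-02]
rot units [-0.18  0.01  0.06]
```

>>> arm_command(
  plan=[
    {"dx": 0.2, "dy": 0.28, "dz": -1, "wx": -0.1, "wy": 0, "wz": 0},
    {"dx": 0.2, "dy": 0.28, "dz": -1, "wx": -0.08, "wy": 0, "wz": 0},
    {"dx": 0.2, "dy": 0.28, "dz": -1, "wx": 0, "wy": 0, "wz": 0},
    {"dx": 0.2, "dy": 0.28, "dz": -1, "wx": 0, "wy": 0, "wz": 0},
    {"dx": 0.2, "dy": 0.25, "dz": -1, "wx": 0, "wy": 0, "wz": 0},
    {"dx": 0.2, "dy": 0.25, "dz": -1, "wx": 0, "wy": 0, "wz": 0},
    {"dx": 0.2, "dy": 0.25, "dz": -1, "wx": 0, "wy": 0, "wz": 0},
    {"dx": 0.2, "dy": 0.25, "dz": -1, "wx": 0, "wy": 0, "wz": 0},
    {"dx": 0.2, "dy": 0.25, "dz": -1, "wx": 0, "wy": 0, "wz": 0},
    {"dx": 0.2, "dy": 0.25, "dz": -1, "wx": 0, "wy": 0, "wz": 0},
    {"dx": 0.2, "dy": 0.25, "dz": -1, "wx": 0, "wy": 0, "wz": 0},
    {"dx": 0.2, "dy": 0.25, "dz": -1, "wx": 0, "wy": 0, "wz": 0},
    {"dx": 0.2, "dy": 0.25, "dz": -1, "wx": 0, "wy": 0, "wz": 0},
    {"dx": 0.2, "dy": 0.25, "dz": -1, "wx": 0, "wy": 0, "wz": 0},
    {"dx": 0.2, "dy": 0.25, "dz": -1, "wx": 0, "wy": 0, "wz": 0},
    {"dx": 0.2, "dy": 0.25, "dz": -1, "wx": 0, "wy": 0, "wz": 0},
    {"dx": 0.2, "dy": 0.2, "dz": -0.8, "wx": 0, "wy": 0, "wz": 0},
    {"dx": 0, "dy": 0, "dz": 0, "wx": 0, "wy": 0, "wz": 0},
  ],
)

```text
time_s: 4.22
tcp_pos: [0.6643, -0.0494, 0.169]
eef_rot: [-92.4, 89.4, 39.5]
contact_force: [-0.1, 1.0, 0.1]
gripper_width: 0.0005
```

```bash
python3 - <<'E'
from h import *
rep(D(80,0,140))
for c in("side","top"):
    p,d=r.capture(c)
    a,b,w,h={"top":(190,110,140,140),"side":(190,130,160,120)}[c]
    cv2.imwrite(f"pics/{c}1z.png",cv2.resize(p[b:b+h,a:a+w,::-1],None,fx=4,fy=4,interpolation=cv2.INTER_CUBIC))
E
```

```text
t 4.22 tcp [ 0.6643 -0.0494  0.169 ] disp 94.8 -5.7 toolx [ 0.008  0.006 -1.   ] yang -138.14 F [-0.1  1.   0.1] w 0.0005 j [ 12.  22.  -6.  -0. -61.  30.]
shift tool units [ 1.45 -0.27  0.74]
rot units [3.926e+01 2.000e-01 1.000e-02]
rot units [-0.01 -0.01  0.13]
```

View pics/side1z.png

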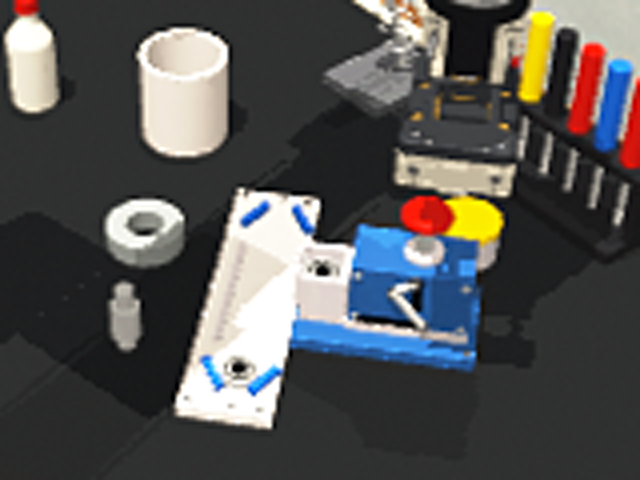

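View pics/top1z.png

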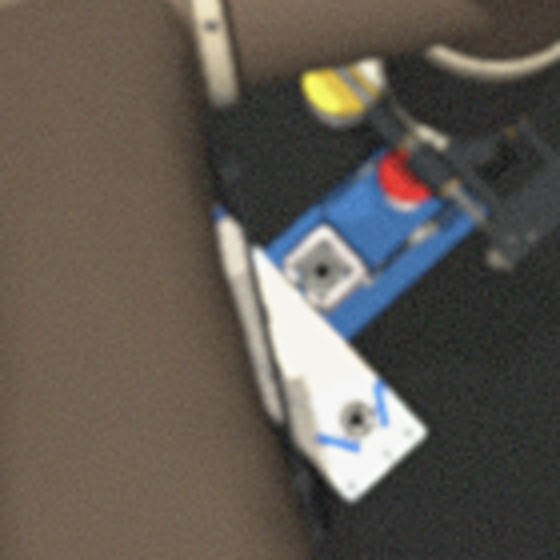

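```bash
python3 - <<'E'
from h import *
p,R,s=tool()
for k in (0.011,0,-.055):
    X=p+R[:,0]*k
    for c,o in(("side",(190,130)),("top",(190,110))):
        u=np.array(proj(c,X)); print(k,c,u.round(1),(u-o)*4)
rep(D(80,0,140))
E
```

```text
0.011 side [302.4 175.7] [449.72222232 182.68815167]
0.011 top [297.8 147.4] [431.34303744 149.64391429]
0 side [302.8 172.9] [451.12622428 171.43913523]
0 top [298.2 146.3] [432.73178034 145.30498058]
-0.055 side [304.6 158.2] [458.4223991 112.981389 ]
-0.055 top [300.  140.5] [440.13381717 122.17834779]
t 4.32 tcp [ 0.6637 -0.0477  0.1697] disp 93.1 -5.0 toolx [ 0.008  0.007 -1.   ] yang -138.1 F [-0.3  0.8  0.5] w 0.0006 j [ 12.  22.  -6.  -0. -61.  30.]
shift tool units [ 1.49 -0.23  0.65]
rot units [3.927e+01 2.100e-01 1.000e-02]
rot units [-0.   -0.01  0.14]
```

>>> arm_command(
  plan=[
    {"dx": 0.2, "dy": -0.12, "dz": 0.35, "wx": 0, "wy": 0, "wz": 0.14},
    {"dx": 0.35, "dy": -0.1, "dz": 0.3, "wx": 0, "wy": 0, "wz": 0},
    {"dx": 0.35, "dy": 0, "dz": 0, "wx": 0, "wy": 0, "wz": 0},
    {"dx": 0.3, "dy": 0, "dz": 0, "wx": 0, "wy": 0, "wz": 0},
    {"dx": 0, "dy": 0, "dz": 0, "wx": 0, "wy": 0, "wz": 0},
  ],
)

```text
time_s: 4.73
tcp_pos: [0.6569, -0.0302, 0.1446]
eef_rot: [-162.8, 89.9, -30.8]
contact_force: [-1.2, 0.5, 0.1]
gripper_width: 0.0006
```

```bash
python3 - <<'E'
from h import *
rep(D(80,0,140))
p,d=r.capture("side")
a,b,w,h=(190,130,160,120)
cv2.imwrite(f"pics/side2z.png",cv2.resize(p[b:b+h,a:a+w,::-1],None,fx=4,fy=4,interpolation=cv2.INTER_CUBIC))
E
```

```text
t 4.73 tcp [ 0.6569 -0.0302  0.1446] disp 75.5 1.6 toolx [ 0.001 -0.    -1.   ] yang -137.91 F [-1.2  0.5  0.1] w 0.0006 j [ 14.  23.  -9.   0. -59.  28.]
shift tool units [ 0.23  0.08 -0.22]
rot units [-3.923e+01 -1.000e-02 -2.000e-02]
rot units [ 0.04 -0.01  0.  ]
```

View pics/side2z.png

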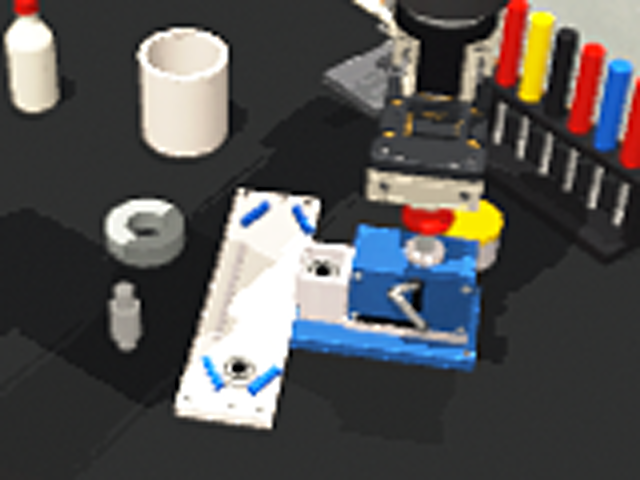

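>>> arm_command(
  plan=[
    {"dx": 0.1, "dy": 0.06, "dz": -0.2, "wx": 0, "wy": 0, "wz": 0},
    {"dx": 0.15, "dy": 0, "dz": 0, "wx": 0, "wy": 0, "wz": 0},
    {"dx": 0.15, "dy": 0, "dz": 0, "wx": 0, "wy": 0, "wz": 0},
    {"dx": 0.15, "dy": 0, "dz": 0, "wx": 0, "wy": 0, "wz": 0},
    {"dx": 0.15, "dy": 0, "dz": 0, "wx": 0, "wy": 0, "wz": 0},
  ],
)

```text
time_s: 5.2
tcp_pos: [0.66, -0.034, 0.1322]
eef_rot: [-138.0, 89.8, -5.8]
contact_force: [-3.0, 2.8, 7.2]
gripper_width: 0.0007
```

```bash
python3 - <<'E'
from h import *
rep(D(80,0,112))
E
```

```text
t 5.2 tcp [ 0.66   -0.034   0.1322] disp 80.4 1.4 toolx [ 0.004 -0.    -1.   ] yang -137.85 F [-3.   2.8  7.2] w 0.0007 j [ 14.  24.  -9.   0. -57.  28.]
shift tool units [1.01 0.07 0.02]
rot units [-39.22  -0.05  -0.05]
rot units [ 0.05 -0.03  0.03]
```

>>> arm_command(
  plan=[
    {"dx": 0.13, "dy": 0, "dz": 0, "wx": 0, "wy": 0, "wz": 0},
    {"dx": 0.13, "dy": 0, "dz": 0, "wx": 0, "wy": 0, "wz": 0},
    {"dx": 0.13, "dy": 0, "dz": 0, "wx": 0, "wy": 0, "wz": 0},
    {"dx": 0.13, "dy": 0, "dz": 0, "wx": 0, "wy": 0, "wz": 0},
    {"dx": 0.13, "dy": 0, "dz": 0, "wx": 0, "wy": 0, "wz": 0},
    {"dx": 0.13, "dy": 0, "dz": 0, "wx": 0, "wy": 0, "wz": 0},
  ],
)

```text
time_s: 5.7
tcp_pos: [0.6599, -0.034, 0.1217]
eef_rot: [-132.0, 89.6, 0.1]
contact_force: [-3.3, 1.3, 7.1]
gripper_width: 0.0008
```

```bash
python3 - <<'E'
from h import *
rep(D(80,0,112))
E
```

```text
t 5.7 tcp [ 0.6599 -0.034   0.1217] disp 80.3 1.3 toolx [ 0.007  0.    -1.   ] yang -137.82 F [-3.3  1.3  7.1] w 0.0008 j [ 14.  24. -10.   0. -56.  28.]
shift tool units [0.48 0.07 0.02]
rot units [-39.21  -0.1   -0.09]
rot units [ 0.06 -0.06  0.06]
```

>>> arm_command(
  plan=[
    {"dx": 0.15, "dy": 0, "dz": 0, "wx": 0, "wy": 0, "wz": 0},
    {"dx": 0.15, "dy": 0, "dz": 0, "wx": 0, "wy": 0, "wz": 0},
    {"dx": 0.15, "dy": 0, "dz": 0, "wx": 0, "wy": 0, "wz": 0},
    {"dx": 0.15, "dy": 0, "dz": 0, "wx": 0, "wy": 0, "wz": 0},
  ],
)

```text
time_s: 6.03
tcp_pos: [0.6599, -0.034, 0.1138]
eef_rot: [-130.2, 89.5, 2.0]
contact_force: [-4.5, 2.1, 10.3]
gripper_width: 0.0006
```

```bash
python3 - <<'E'
from h import *
rep(D(80,0,112))
E
```

```text
t 6.03 tcp [ 0.6599 -0.034   0.1138] disp 80.3 1.3 toolx [ 0.009  0.    -1.   ] yang -137.8 F [-4.5  2.1 10.3] w 0.0006 j [ 14.  24. -11.   0. -54.  28.]
shift tool units [0.09 0.07 0.02]
rot units [-39.2   -0.14  -0.12]
rot units [ 0.07 -0.07  0.09]
```

>>> arm_command(
  plan=[
    {"dx": 0.15, "dy": 0, "dz": 0, "wx": 0, "wy": 0, "wz": 0},
    {"dx": 0.15, "dy": 0, "dz": 0, "wx": 0, "wy": 0, "wz": 0},
  ],
)

```text
time_s: 6.2
tcp_pos: [0.66, -0.0341, 0.112]
eef_rot: [-133.5, 89.4, -1.2]
contact_force: [-14.1, 5.2, 33.2]
gripper_width: -0.0001
```

```bash
python3 - <<'E'
from h import *
rep(D(80,0,112))
E
```

```text
t 6.2 tcp [ 0.66   -0.0341  0.112 ] disp 80.5 1.3 toolx [ 0.011 -0.    -1.   ] yang -137.74 F [-14.1   5.2  33.2] w -0.0001 j [ 14.  24. -11.   0. -54.  28.]
shift tool units [-0.    0.07  0.02]
rot units [-39.19  -0.16  -0.15]
rot units [ 0.08 -0.09  0.1 ]
```

>>> arm_command(
  plan=[
    {"dx": -0.2, "dy": 0, "dz": 0, "wx": 0, "wy": 0, "wz": 0},
    {"dx": -0.3, "dy": 0, "dz": 0, "wx": 0, "wy": 0, "wz": 0},
    {"dx": -0.4, "dy": 0, "dz": 0, "wx": 0, "wy": 0, "wz": 0},
    {"dx": -0.5, "dy": 0, "dz": 0, "wx": 0.1, "wy": 0, "wz": 0.1},
    {"dx": -0.8, "dy": 0, "dz": 0, "wx": 0, "wy": -0.1, "wz": 0},
    {"dx": -0.8, "dy": 0, "dz": 0, "wx": 0, "wy": 0, "wz": 0},
    {"dx": -0.3, "dy": 0, "dz": 0, "wx": 0, "wy": 0, "wz": 0},
  ],
)

```text
time_s: 6.78
tcp_pos: [0.6589, -0.0348, 0.1813]
eef_rot: [43.5, 89.9, 175.2]
contact_force: [-0.5, 0.3, 1.5]
gripper_width: 0.0005
```

```bash
cat >> h.py <<'E'
def snap(n,cams=("side","top")):
  for c in cams:
    p,d=r.capture(c)
    a,b,w,h={"top":(190,110,140,140),"side":(190,130,160,120)}[c]
    cv2.imwrite(f"pics/{c}{n}.png",cv2.resize(p[b:b+h,a:a+w,::-1],None,fx=4,fy=4,interpolation=cv2.INTER_CUBIC))
E
python3 - <<'E'
from h import *
rep(D(-52,-50,100))
snap("3z")
E
```

```text
t 6.78 tcp [ 0.6589 -0.0348  0.1813] disp 80.3 0.1 toolx [-0.002  0.    -1.   ] yang -138.28 F [-0.5  0.3  1.5] w 0.0005 j [ 14.  21.  -6.  -0. -63.  28.]
shift tool units [4.08 2.52 6.6 ]
rot units [ 3.923e+01 -3.000e-02 -3.000e-02]
rot units [-0.04  0.02 -0.02]
```

View pics/side3z.png

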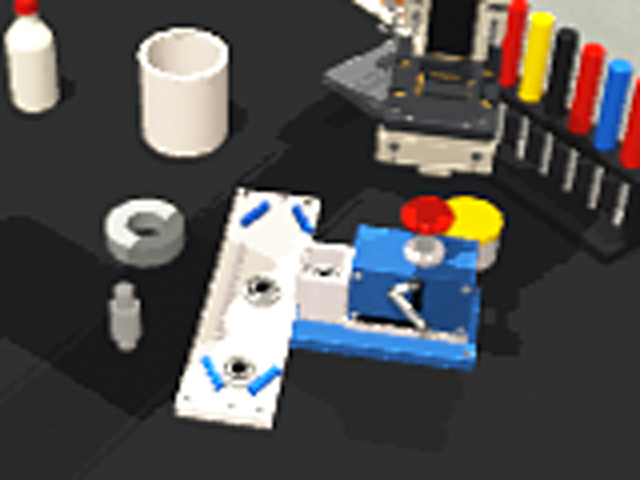

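View pics/top3z.png

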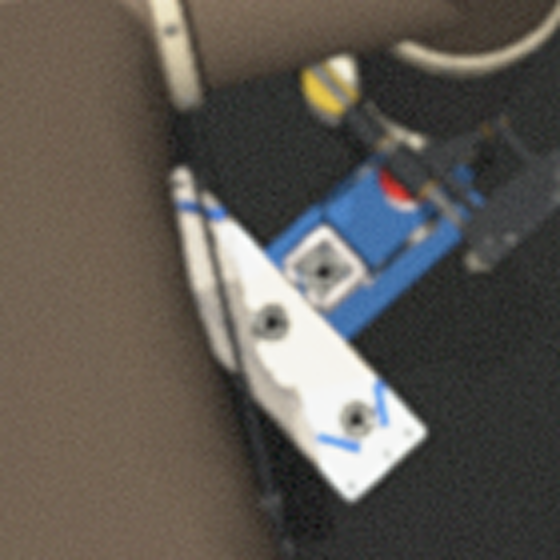

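```bash
cat >> h.py <<'E'
def W2D(p):
    c,s=np.cos(A),np.sin(A); e=(np.array(p[:2])-P0)*1000
    return np.array([c*e[0]+s*e[1],-s*e[0]+c*e[1]]).round(1)
E
python3 - <<'E'
from h import *
T=lambda x,y:[190+(x+.5)/4-.5,110+(y+.5)/4-.5]
S=lambda x,y:[190+(x+.5)/4-.5,130+(y+.5)/4-.5]
for n,c,uv in(("new","top",T(271,322)),("parked","top",T(356,418)),("new","side",S(262,290)),("parked","side",S(239,368))):
    print(n,c,W2D(at_z(c,*uv,.020)))
E
```

```text
new top [-50.2   0.9]
parked top [-51.7 -93.7]
new side [-51.3  -0.6]
parked side [-53.7 -92.9]
```

>>> arm_command(
  plan=[
    {"dx": 0, "dy": 0.35, "dz": 0.95, "wx": 0, "wy": 0, "wz": 0},
    {"dx": 0, "dy": 0.35, "dz": 0.95, "wx": 0, "wy": 0, "wz": 0},
    {"dx": 0, "dy": 0.35, "dz": 0.95, "wx": 0, "wy": 0, "wz": 0},
    {"dx": 0, "dy": 0.35, "dz": 0.95, "wx": 0, "wy": 0, "wz": 0},
    {"dx": 0.2, "dy": 0.35, "dz": 0.95, "wx": 0, "wy": 0, "wz": 0},
    {"dx": 0.6, "dy": 0.35, "dz": 0.9, "wx": 0, "wy": 0, "wz": 0},
    {"dx": 0.8, "dy": 0.2, "dz": 0.5, "wx": 0, "wy": 0, "wz": 0},
    {"dx": 0.6, "dy": 0, "dz": 0.2, "wx": 0, "wy": 0, "wz": 0},
    {"dx": 0, "dy": 0, "dz": 0, "wx": 0, "wy": 0, "wz": 0},
  ],
)

```text
time_s: 7.63
tcp_pos: [0.5298, 0.0299, 0.1257]
eef_rot: [50.9, 89.3, -177.7]
contact_force: [-0.5, -0.2, 0.3]
gripper_width: 0.0001
```

```bash
python3 - <<'E'
from h import *
rep(D(-52,-48,27.5))
snap("4z")
E
```

```text
t 7.63 tcp [0.5298 0.0299 0.1257] disp -54.2 -52.8 toolx [-0.011 -0.    -1.   ] yang -138.55 F [-0.5 -0.2  0.3] w 0.0001 j [ 24.  13. -25.  -0. -52.  17.]
shift tool units [ 4.91 -0.28 -0.14]
rot units [39.17 -0.17 -0.14]
rot units [-0.1   0.09 -0.11]
```

View pics/side4z.png

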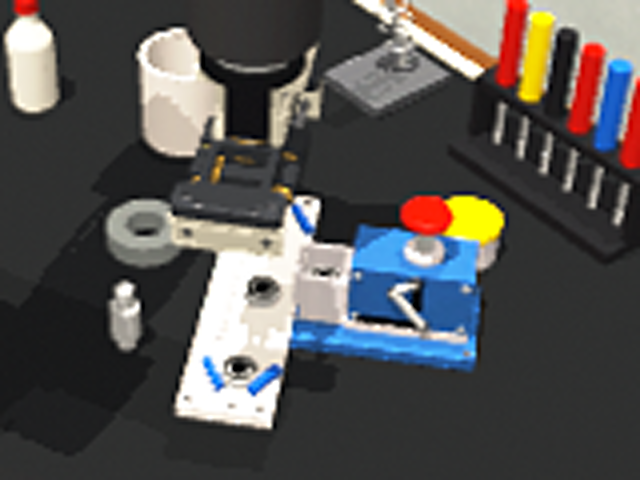

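View pics/top4z.png

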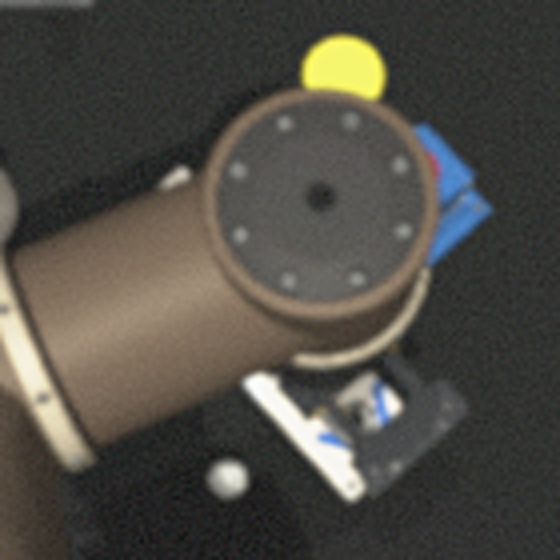

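>>> arm_command(
  plan=[
    {"dx": 0.6, "dy": -0.14, "dz": -0.08, "wx": -0.1, "wy": 0.09, "wz": -0.1},
    {"dx": 0.8, "dy": -0.12, "dz": -0.06, "wx": 0, "wy": 0, "wz": 0},
    {"dx": 0.8, "dy": 0, "dz": 0, "wx": 0, "wy": 0, "wz": 0},
    {"dx": 0.8, "dy": 0, "dz": 0, "wx": 0, "wy": 0, "wz": 0},
    {"dx": 0.5, "dy": 0, "dz": 0, "wx": 0, "wy": 0, "wz": 0},
    {"dx": 0.3, "dy": 0, "dz": 0, "wx": 0, "wy": 0, "wz": 0},
    {"dx": 0, "dy": 0, "dz": 0, "wx": 0, "wy": 0, "wz": 0},
  ],
)

```text
time_s: 8.32
tcp_pos: [0.5458, 0.0307, 0.0532]
eef_rot: [-126.1, 89.3, 5.8]
contact_force: [0.5, -0.2, -0.6]
gripper_width: 0.0005
```

```bash
python3 - <<'E'
from h import *
rep(D(-52,-48,27.5))
E
```

```text
t 8.32 tcp [0.5458 0.0307 0.0532] disp -44.1 -40.4 toolx [ 0.012  0.001 -1.   ] yang -138.11 F [ 0.5 -0.2 -0.6] w 0.0005 j [ 24.  19. -29.   0. -41.  18.]
shift tool units [1.28 0.39 0.4 ]
rot units [39.27  0.19  0.13]
rot units [-0.   -0.09  0.12]
```

>>> arm_command(
  plan=[
    {"dx": 0, "dy": 0.25, "dz": 0.25, "wx": 0, "wy": -0.08, "wz": 0.1},
    {"dx": 0, "dy": 0.12, "dz": 0.12, "wx": 0, "wy": 0, "wz": 0},
    {"dx": 0, "dy": 0, "dz": 0, "wx": 0, "wy": 0, "wz": 0},
  ],
)

```text
time_s: 8.57
tcp_pos: [0.5356, 0.0312, 0.0543]
eef_rot: [-107.9, 89.9, 24.0]
contact_force: [-0.5, 0.2, 0.2]
gripper_width: 0.0006
```

```bash
python3 - <<'E'
from h import *
rep(D(-52,-48,27.5))
E
```

```text
t 8.57 tcp [0.5356 0.0312 0.0543] disp -51.2 -47.7 toolx [ 0.001  0.001 -1.   ] yang -138.14 F [-0.5  0.2  0.2] w 0.0006 j [ 24.  19. -30.   0. -41.  18.]
shift tool units [1.34 0.02 0.04]
rot units [3.926e+01 3.000e-02 1.000e-02]
rot units [-0.01 -0.01  0.02]
```

>>> arm_command(
  plan=[
    {"dx": 0.35, "dy": 0, "dz": 0.04, "wx": 0, "wy": 0, "wz": 0},
    {"dx": 0.35, "dy": 0, "dz": 0, "wx": 0, "wy": 0, "wz": 0},
    {"dx": 0.3, "dy": 0, "dz": 0, "wx": 0, "wy": 0, "wz": 0},
    {"dx": 0.2, "dy": 0, "dz": 0, "wx": 0, "wy": 0, "wz": 0},
    {"dx": 0.05, "dy": 0, "dz": 0, "wx": 0, "wy": 0, "wz": 0},
    {"dx": 0, "dy": 0, "dz": 0, "wx": 0, "wy": 0, "wz": 0},
  ],
)

```text
time_s: 9.07
tcp_pos: [0.5359, 0.0326, 0.0287]
eef_rot: [-109.6, 89.7, 22.3]
contact_force: [0.7, 0.6, 0.4]
gripper_width: 0.0006
```

```bash
python3 - <<'E'
from h import *
rep(D(-52,-10,27.5))
snap("5z",("side",))
E
```

```text
t 9.07 tcp [0.5359 0.0326 0.0287] disp -52.1 -46.5 toolx [ 0.005  0.002 -1.   ] yang -138.08 F [0.7 0.6 0.4] w 0.0006 j [ 24.  21. -31.   0. -38.  17.]
shift tool units [ 0.07 -1.83 -0.  ]
rot units [-39.27  -0.1   -0.04]
rot units [ 0.   -0.02  0.06]
```

View pics/side5z.png

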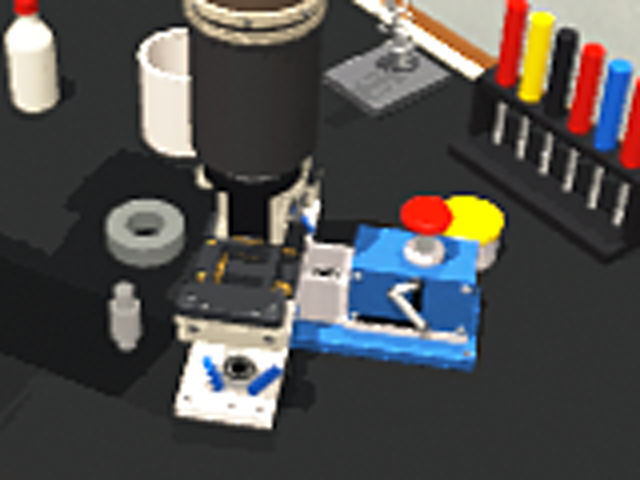

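>>> arm_command(
  plan=[
    {"dx": 0.05, "dy": -0.2, "dz": 0, "wx": 0, "wy": 0, "wz": 0.06},
    {"dx": 0, "dy": -0.2, "dz": 0, "wx": 0, "wy": 0, "wz": 0},
    {"dx": 0, "dy": -0.2, "dz": 0, "wx": 0, "wy": 0, "wz": 0},
    {"dx": 0, "dy": -0.2, "dz": 0, "wx": 0, "wy": 0, "wz": 0},
    {"dx": 0, "dy": -0.2, "dz": 0, "wx": 0, "wy": 0, "wz": 0},
    {"dx": 0, "dy": -0.2, "dz": 0, "wx": 0, "wy": 0, "wz": 0},
    {"dx": 0, "dy": -0.2, "dz": 0, "wx": 0, "wy": 0, "wz": 0},
  ],
)

```text
time_s: 9.7
tcp_pos: [0.5592, 0.0531, 0.0283]
eef_rot: [-171.2, 89.9, -39.3]
contact_force: [0.1, 0.5, 0.1]
gripper_width: 0.0004
```

```bash
python3 - <<'E'
from h import *
rep(D(-52,20,27.5))
snap("6z",("side",))
E
```

```text
t 9.7 tcp [0.5592 0.0531 0.0283] disp -51.8 -15.5 toolx [ 0.002 -0.001 -1.   ] yang -138.09 F [0.1 0.5 0.1] w 0.0004 j [ 25.  23. -28.   0. -39.  16.]
shift tool units [ 0.04 -1.77  0.01]
rot units [-3.927e+01 -1.000e-02 -4.000e-02]
rot units [ 0.   -0.03  0.  ]
```

View pics/side6z.png

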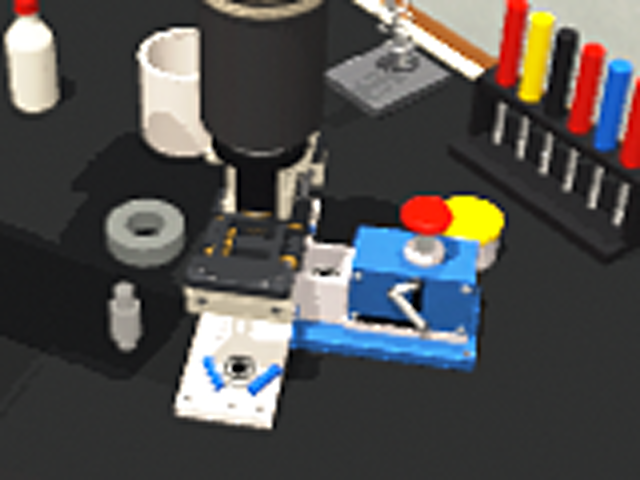

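>>> arm_command(
  plan=[
    {"dx": 0.02, "dy": -0.2, "dz": 0, "wx": 0, "wy": 0, "wz": 0},
    {"dx": 0, "dy": -0.2, "dz": 0, "wx": 0, "wy": 0, "wz": 0},
    {"dx": 0, "dy": -0.2, "dz": 0, "wx": 0, "wy": 0, "wz": 0},
    {"dx": 0, "dy": -0.2, "dz": 0, "wx": 0, "wy": 0, "wz": 0},
    {"dx": 0, "dy": -0.2, "dz": 0, "wx": 0, "wy": 0, "wz": 0},
    {"dx": 0, "dy": -0.2, "dz": 0, "wx": 0, "wy": 0, "wz": 0},
    {"dx": 0, "dy": -0.2, "dz": 0, "wx": 0, "wy": 0, "wz": 0},
    {"dx": 0, "dy": -0.2, "dz": 0, "wx": 0, "wy": 0, "wz": 0},
    {"dx": 0, "dy": -0.2, "dz": 0, "wx": 0, "wy": 0, "wz": 0},
    {"dx": 0, "dy": -0.15, "dz": 0, "wx": 0, "wy": 0, "wz": 0},
    {"dx": 0, "dy": 0, "dz": 0, "wx": 0, "wy": 0, "wz": 0},
  ],
)

```text
time_s: 10.67
tcp_pos: [0.5916, 0.082, 0.0281]
eef_rot: [160.1, 89.9, -68.0]
contact_force: [-0.4, -0.6, 1.7]
gripper_width: 0.0006
```

```bash
python3 - <<'E'
from h import *
rep(D(-52,58,27.5))
snap("7z")
E
```

```text
t 10.67 tcp [0.5916 0.082  0.0281] disp -51.7 27.9 toolx [ 0.001 -0.002 -1.   ] yang -138.06 F [-0.4 -0.6  1.7] w 0.0006 j [ 27.  25. -23.   0. -41.  15.]
shift tool units [ 0.03 -1.5   0.01]
rot units [-3.926e+01  2.000e-02 -5.000e-02]
rot units [ 0.01 -0.03 -0.01]
```

View pics/side7z.png

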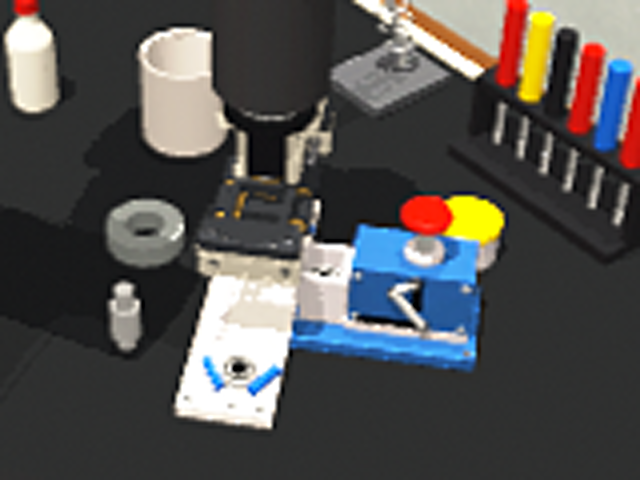

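View pics/top7z.png

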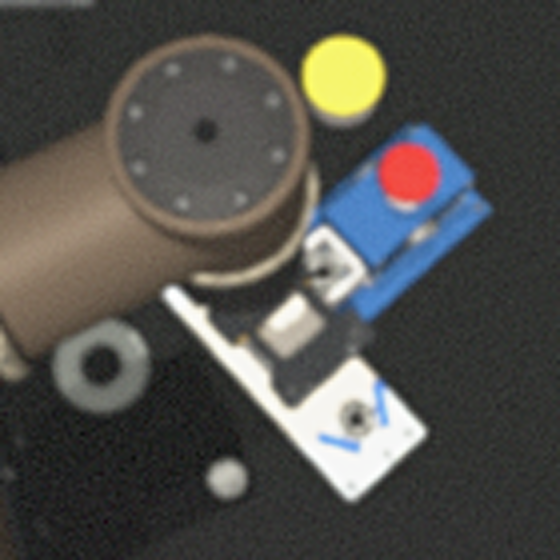

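>>> arm_command(
  plan=[
    {"dx": 0.02, "dy": -0.2, "dz": 0, "wx": 0, "wy": 0, "wz": 0},
    {"dx": 0, "dy": -0.2, "dz": 0, "wx": 0, "wy": 0, "wz": 0},
    {"dx": 0, "dy": -0.2, "dz": 0, "wx": 0, "wy": 0, "wz": 0},
    {"dx": 0, "dy": -0.2, "dz": 0, "wx": 0, "wy": 0, "wz": 0},
    {"dx": 0, "dy": -0.15, "dz": 0, "wx": 0, "wy": 0, "wz": 0},
    {"dx": 0, "dy": 0, "dz": 0, "wx": 0, "wy": 0, "wz": 0},
    {"dx": 0, "dy": 0, "dz": 0, "wx": 0, "wy": 0, "wz": 0},
  ],
)

```text
time_s: 11.35
tcp_pos: [0.6064, 0.0954, 0.0276]
eef_rot: [141.4, 89.9, -86.7]
contact_force: [-1.6, -1.5, 3.3]
gripper_width: 0.0005
```

```bash
python3 - <<'E'
from h import *
rep(D(-52,58,27.5))
E
```

```text
t 11.35 tcp [0.6064 0.0954 0.0276] disp -51.7 47.8 toolx [ 0.    -0.003 -1.   ] yang -138.1 F [-1.6 -1.5  3.3] w 0.0005 j [ 27.  27. -21.   0. -42.  15.]
shift tool units [ 0.   -0.51  0.01]
rot units [-3.927e+01  3.000e-02 -4.000e-02]
rot units [ 0.   -0.02 -0.02]
```

```bash
python3 - <<'E'
from h import *
print("mug rim",W2D(at_z("top",177,157,.09)),"mug base side",W2D(at_z("side",190+185/4,130+150/4,0.0)))
for i in range(3): rep()
snap("8z")
s=r.get_state();print(s["moment"],s["joint_torque"].round(1))
rep()
E
```

```text
mug rim [-161.2  213.5] mug base side [-157.6  196.7]
t 11.35 tcp [0.6064 0.0954 0.0276] disp -51.7 47.8 toolx [ 0.    -0.003 -1.   ] yang -138.1 F [-1.6 -1.5  3.3] w 0.0005 j [ 27.  27. -21.   0. -42.  15.]
rot units [-3.927e+01  3.000e-02 -4.000e-02]
rot units [ 0.   -0.02 -0.02]
t 11.35 tcp [0.6064 0.0954 0.0276] disp -51.7 47.8 toolx [ 0.    -0.003 -1.   ] yang -138.1 F [-1.6 -1.5  3.3] w 0.0005 j [ 27.  27. -21.   0. -42.  15.]
rot units [-3.927e+01  3.000e-02 -4.000e-02]
rot units [ 0.   -0.02 -0.02]
t 11.35 tcp [0.6064 0.0954 0.0276] disp -51.7 47.8 toolx [ 0.    -0.003 -1.   ] yang -138.1 F [-1.6 -1.5  3.3] w 0.0005 j [ 27.  27. -21.   0. -42.  15.]
rot units [-3.927e+01  3.000e-02 -4.000e-02]
rot units [ 0.   -0.02 -0.02]
[-0.16158282  0.21411697  0.04848089] [  0.4 -57.3  21.4   4.9   0.3  -0. ]
t 11.45 tcp [0.6063 0.0953 0.0276] disp -51.7 47.7 toolx [ 0.    -0.002 -1.   ] yang -138.1 F [-0.9 -0.   1.4] w 0.0005 j [ 27.  27. -21.   0. -42.  15.]
rot units [-3.927e+01  3.000e-02 -4.000e-02]
rot units [ 0.   -0.03 -0.02]
```

View pics/side8z.png

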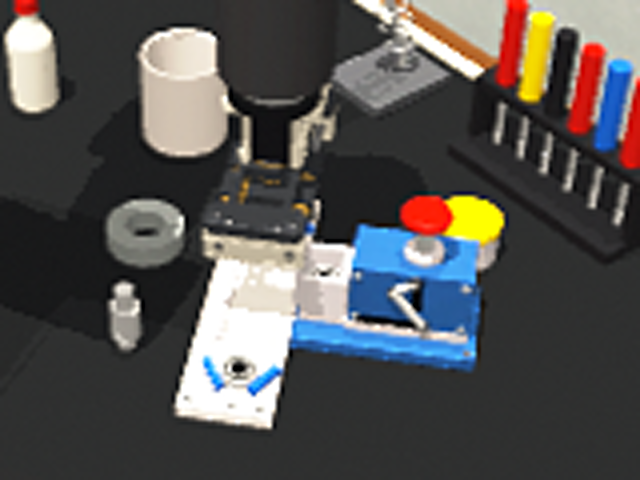

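View pics/top8z.png

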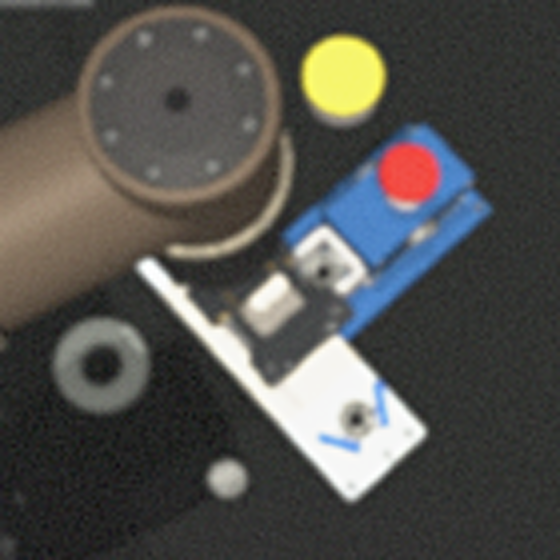

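>>> arm_command(
  plan=[
    {"dx": 0, "dy": -0.1, "dz": 0, "wx": 0, "wy": 0, "wz": 0},
    {"dx": 0, "dy": -0.05, "dz": 0, "wx": 0, "wy": 0, "wz": 0},
  ],
)

```text
time_s: 11.62
tcp_pos: [0.6083, 0.0971, 0.0276]
eef_rot: [139.2, 89.9, -88.9]
contact_force: [-1.0, -0.4, 1.8]
gripper_width: 0.0006
```

```bash
python3 - <<'E'
from h import *
rep(D(-52,58,27.5))
E
```

```text
t 11.62 tcp [0.6083 0.0971 0.0276] disp -51.8 50.5 toolx [ 0.    -0.002 -1.   ] yang -138.12 F [-1.  -0.4  1.8] w 0.0006 j [ 27.  27. -21.   0. -43.  14.]
shift tool units [ 0.   -0.38  0.01]
rot units [ 3.927e+01 -3.000e-02  4.000e-02]
rot units [-0.   -0.02 -0.02]
```

>>> arm_command(
  plan=[
    {"dx": 0, "dy": -0.1, "dz": 0, "wx": 0, "wy": 0, "wz": 0},
    {"dx": 0, "dy": -0.1, "dz": 0, "wx": 0, "wy": 0, "wz": 0},
  ],
)

```text
time_s: 11.78
tcp_pos: [0.6113, 0.0998, 0.0276]
eef_rot: [134.4, 89.9, -93.7]
contact_force: [-0.4, -0.7, 1.6]
gripper_width: 0.0006
```

```bash
python3 - <<'E'
from h import *
rep(D(-52,58,27.5))
E
```

```text
t 11.78 tcp [0.6113 0.0998 0.0276] disp -51.8 54.5 toolx [-0.    -0.002 -1.   ] yang -138.12 F [-0.4 -0.7  1.6] w 0.0006 j [ 27.  27. -20.   0. -43.  14.]
shift tool units [ 0.01 -0.18  0.01]
rot units [ 3.926e+01 -4.000e-02  3.000e-02]
rot units [-0.01 -0.02 -0.02]
```

>>> arm_command(
  plan=[
    {"dx": 0, "dy": -0.08, "dz": 0, "wx": 0, "wy": 0, "wz": 0},
    {"dx": 0, "dy": -0.02, "dz": 0, "wx": 0, "wy": 0, "wz": 0},
  ],
)

```text
time_s: 11.95
tcp_pos: [0.6133, 0.1016, 0.0276]
eef_rot: [143.5, 89.9, -84.6]
contact_force: [-0.1, -1.3, 1.4]
gripper_width: 0.0004
```

```bash
python3 - <<'E'
from h import *
rep(D(-52,58,27.5))
snap("9z",("top",))
E
```

```text
t 11.95 tcp [0.6133 0.1016 0.0276] disp -51.8 57.2 toolx [ 0.    -0.002 -1.   ] yang -138.12 F [-0.1 -1.3  1.4] w 0.0004 j [ 27.  27. -20.   0. -43.  14.]
shift tool units [ 0.   -0.04  0.01]
rot units [ 3.927e+01 -3.000e-02  4.000e-02]
rot units [-0.   -0.02 -0.02]
```

View pics/top9z.png

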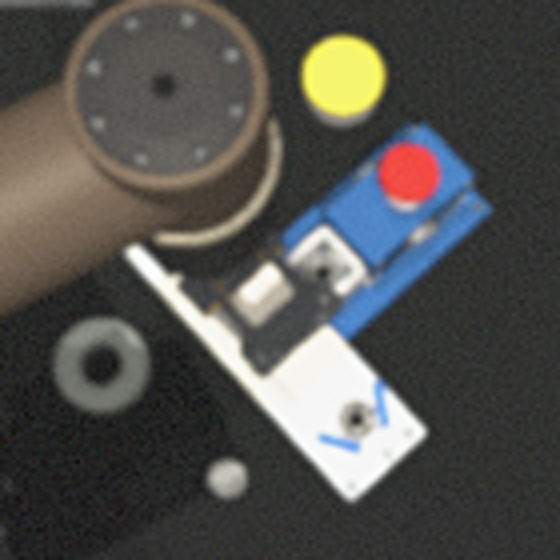

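>>> arm_command(
  plan=[
    {"dx": 0, "dy": -0.06, "dz": 0, "wx": 0, "wy": 0, "wz": 0},
    {"dx": 0, "dy": 0, "dz": 0, "wx": 0, "wy": 0, "wz": 0},
  ],
)

```text
time_s: 12.17
tcp_pos: [0.6143, 0.1026, 0.0275]
eef_rot: [142.9, 89.9, -85.2]
contact_force: [-0.5, -1.6, 0.5]
gripper_width: 0.0005
```

```bash
python3 - <<'E'
from h import *
rep(D(-52,58,27.5))
E
```

```text
t 12.17 tcp [0.6143 0.1026 0.0275] disp -51.8 58.6 toolx [ 0.    -0.002 -1.   ] yang -138.12 F [-0.5 -1.6  0.5] w 0.0005 j [ 27.  27. -20.   0. -43.  14.]
shift tool units [0.   0.03 0.01]
rot units [ 3.927e+01 -3.000e-02  4.000e-02]
rot units [-0.   -0.02 -0.02]
```

>>> arm_command(
  plan=[
    {"dx": 0, "dy": -0.06, "dz": 0, "wx": 0, "wy": 0, "wz": 0},
    {"dx": 0, "dy": -0.05, "dz": 0, "wx": 0, "wy": 0, "wz": 0},
  ],
)

```text
time_s: 12.33
tcp_pos: [0.6155, 0.1038, 0.0274]
eef_rot: [123.0, 89.8, -105.1]
contact_force: [-2.0, -2.6, 3.1]
gripper_width: 0.0006
```

```bash
python3 - <<'E'
from h import *
rep(D(-52,58,27.5))
E
```

```text
t 12.33 tcp [0.6155 0.1038 0.0274] disp -51.9 60.3 toolx [-0.001 -0.003 -1.   ] yang -138.13 F [-2.  -2.6  3.1] w 0.0006 j [ 28.  27. -19.   0. -43.  14.]
shift tool units [-0.    0.11  0.  ]
rot units [ 3.926e+01 -4.000e-02  3.000e-02]
rot units [-0.01 -0.02 -0.03]
```

>>> arm_command(
  plan=[
    {"dx": 0, "dy": -0.04, "dz": 0, "wx": 0, "wy": 0, "wz": 0},
  ],
)

```text
time_s: 12.42
tcp_pos: [0.6156, 0.104, 0.0273]
eef_rot: [108.1, 89.8, -120.1]
contact_force: [-2.8, -3.9, 4.3]
gripper_width: 0.0004
```

```bash
python3 - <<'E'
from h import *
rep()
E
```

```text
t 12.42 tcp [0.6156 0.104  0.0273] disp -52.0 60.4 toolx [-0.002 -0.003 -1.   ] yang -138.13 F [-2.8 -3.9  4.3] w 0.0004 j [ 28.  27. -19.   0. -43.  14.]
rot units [ 3.926e+01 -7.000e-02  2.000e-02]
rot units [-0.01 -0.02 -0.05]
```

>>> arm_command(
  plan=[
    {"dx": 0, "dy": 0.15, "dz": 0, "wx": 0, "wy": 0, "wz": 0},
    {"dx": 0, "dy": 0.25, "dz": 0, "wx": 0, "wy": 0, "wz": 0},
    {"dx": 0, "dy": 0.4, "dz": 0, "wx": 0, "wy": 0, "wz": 0},
    {"dx": -0.1, "dy": 0.4, "dz": 0, "wx": 0, "wy": 0, "wz": 0},
    {"dx": -0.3, "dy": 0.2, "dz": 0, "wx": 0, "wy": 0, "wz": 0},
    {"dx": -0.6, "dy": 0, "dz": 0, "wx": 0, "wy": 0, "wz": 0},
    {"dx": -0.8, "dy": 0, "dz": 0, "wx": 0, "wy": 0, "wz": 0},
    {"dx": -0.8, "dy": 0, "dz": 0, "wx": 0, "wy": 0, "wz": 0},
    {"dx": -0.8, "dy": 0, "dz": 0, "wx": 0, "wy": 0, "wz": 0},
    {"dx": -0.8, "dy": 0, "dz": 0, "wx": 0, "wy": 0, "wz": 0},
    {"dx": -0.8, "dy": 0, "dz": 0, "wx": 0, "wy": 0, "wz": 0},
    {"dx": -0.8, "dy": 0, "dz": 0, "wx": 0, "wy": 0, "wz": 0},
    {"dx": -0.8, "dy": 0, "dz": 0, "wx": 0, "wy": 0, "wz": 0},
    {"dx": -0.3, "dy": 0, "dz": 0, "wx": 0, "wy": 0, "wz": 0},
  ],
)

```text
time_s: 13.58
tcp_pos: [0.5926, 0.083, 0.1807]
eef_rot: [-137.9, 89.7, -6.1]
contact_force: [1.1, 0.3, 0.5]
gripper_width: 0.0005
```

```bash
python3 - <<'E'
from h import *
rep()
snap("10z")
E
```

```text
t 13.58 tcp [0.5926 0.083  0.1807] disp -51.7 29.4 toolx [ 0.005 -0.001 -1.   ] yang -138.15 F [1.1 0.3 0.5] w 0.0005 j [ 27.  16. -14.   0. -60.  15.]
rot units [39.26  0.07  0.07]
rot units [-0.01 -0.05  0.04]
```

View pics/side10z.png

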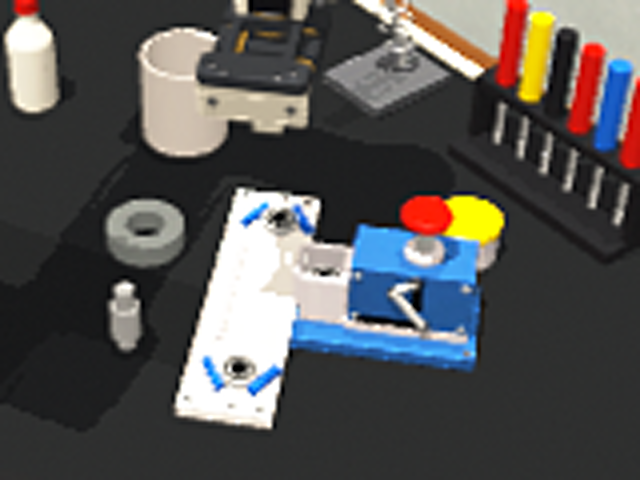

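View pics/top10z.png

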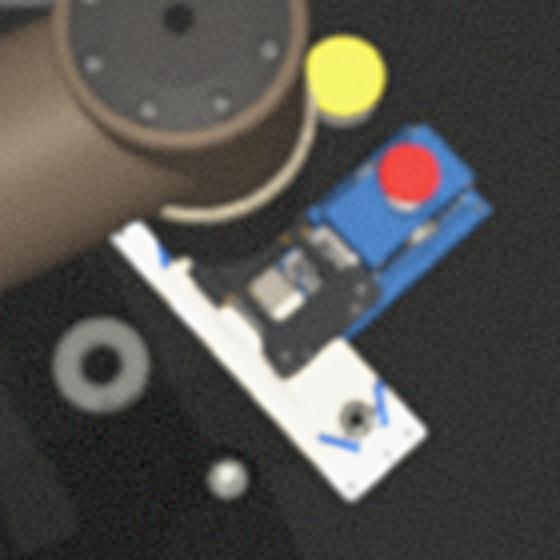

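```bash
python3 - <<'E'
from h import *
p,d=r.capture("side"); p=p[...,::-1]
cv2.imwrite("pics/side11z.png",cv2.resize(p[165:235,225:285],None,fx=8,fy=8,interpolation=cv2.INTER_CUBIC))
S=lambda x,y:[190+(x+.5)/4-.5,130+(y+.5)/4-.5]
print(W2D(at_z("side",*S(281,219),.021)),W2D(at_z("side",*S(239,367),.021)))
for X in (-52,95),(-52,-95):
    for dy in (0,1.5): print(X,dy,(np.array(proj("side",D(X[0],X[1]+dy,21)))-[190,130])*4)
E
```

```text
[-50.4  91.6] [-53.7 -92.8]
(-52, 95) 0 [278.37513377 214.82697181]
(-52, 95) 1.5 [278.6521035  213.74713966]
(-52, -95) 0 [239.14137171 367.78909064]
(-52, -95) 1.5 [239.48715225 366.44098328]
```

View pics/side11z.png

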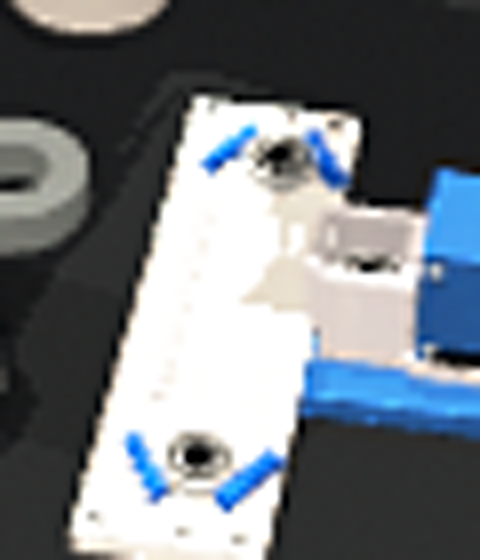

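>>> arm_command(
  plan=[
    {"dx": 0, "dy": 0.8, "dz": -0.9, "wx": 0, "wy": 0, "wz": 0},
    {"dx": 0, "dy": 0.8, "dz": -0.9, "wx": 0, "wy": 0, "wz": 0},
    {"dx": 0, "dy": 0.8, "dz": -0.9, "wx": 0, "wy": 0, "wz": 0},
    {"dx": 0, "dy": 0.8, "dz": -0.9, "wx": 0, "wy": 0, "wz": 0},
    {"dx": 0, "dy": 0.8, "dz": -0.9, "wx": 0, "wy": 0, "wz": 0},
    {"dx": 0, "dy": 0.8, "dz": -0.9, "wx": 0, "wy": 0, "wz": 0},
    {"dx": 0, "dy": 0.8, "dz": -0.9, "wx": 0, "wy": 0, "wz": 0},
    {"dx": 0, "dy": 0.8, "dz": -0.9, "wx": 0, "wy": 0, "wz": 0},
    {"dx": 0, "dy": 0.3, "dz": -0.3, "wx": 0, "wy": 0, "wz": 0},
  ],
)

```text
time_s: 14.48
tcp_pos: [0.585, -0.1243, 0.165]
eef_rot: [54.5, 89.0, -173.4]
contact_force: [0.0, -0.1, -0.5]
gripper_width: 0.0003
```

```bash
python3 - <<'E'
from h import *
rep()
acc=[np.float32(r.capture("top")[0]) for _ in range(4)]; p=np.mean(acc,0)[...,::-1]
cv2.imwrite("pics/top12.png",np.uint8(p[110:250,190:330]).repeat(4,0).repeat(4,1))
cv2.imwrite("pics/top12z.png",cv2.resize(np.uint8(p)[140:240,210:300],None,fx=6,fy=6,interpolation=cv2.INTER_CUBIC))
E
```

```text
t 14.48 tcp [ 0.585  -0.1243  0.165 ] disp 97.5 -114.7 toolx [-0.017 -0.002 -1.   ] yang -137.93 F [ 0.  -0.1 -0.5] w 0.0003 j [  7.  17. -14.  -0. -60.  35.]
rot units [-39.23   0.27   0.19]
rot units [ 0.04  0.12 -0.17]
```

View pics/top12z.png

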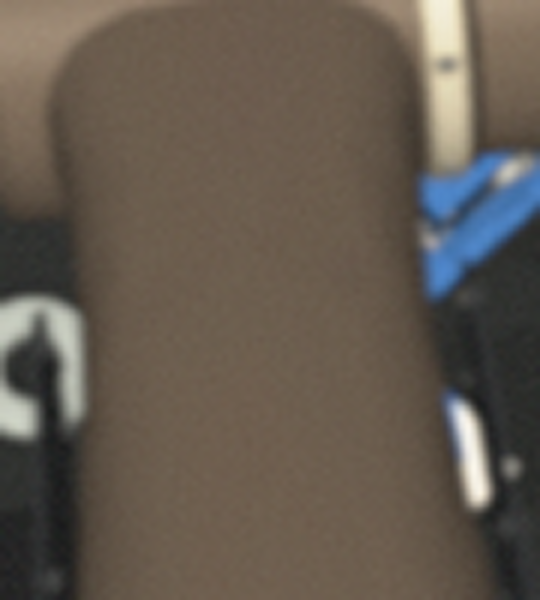

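>>> arm_command(
  plan=[
    {"dx": -0.3, "dy": 0.8, "dz": -0.9, "wx": 0, "wy": 0.1, "wz": -0.15},
    {"dx": -0.3, "dy": 0.8, "dz": -0.9, "wx": 0, "wy": 0, "wz": 0},
    {"dx": -0.3, "dy": 0.8, "dz": -0.9, "wx": 0, "wy": 0, "wz": 0},
    {"dx": -0.3, "dy": 0.8, "dz": -0.9, "wx": 0, "wy": 0, "wz": 0},
    {"dx": -0.3, "dy": 0.8, "dz": -0.9, "wx": 0, "wy": 0, "wz": 0},
    {"dx": -0.3, "dy": 0.8, "dz": -0.9, "wx": 0, "wy": 0, "wz": 0},
    {"dx": 0, "dy": 0.3, "dz": -0.3, "wx": 0, "wy": 0, "wz": 0},
  ],
)

```text
time_s: 15.27
tcp_pos: [0.5895, -0.2691, 0.2014]
eef_rot: [14.2, 89.8, 147.2]
contact_force: [0.3, 0.0, 0.2]
gripper_width: 0.0002
```

```bash
python3 - <<'E'
from h import *
rep()
acc=[np.float32(r.capture("top")[0]) for _ in range(4)]; p=np.mean(acc,0)[...,::-1]
cv2.imwrite("pics/top13z.png",cv2.resize(np.uint8(p)[140:240,210:300],None,fx=6,fy=6,interpolation=cv2.INTER_CUBIC))
p=r.capture("side")[0];cv2.imwrite("pics/side13.png",p[...,::-1])
E
```

```text
t 15.27 tcp [ 0.5895 -0.2691  0.2014] disp 208.3 -208.1 toolx [-0.002  0.002 -1.   ] yang -137.03 F [0.3 0.  0.2] w 0.0002 j [ -7.  19.  -6.  -0. -65.  50.]
rot units [-3.904e+01  1.000e-02  5.000e-02]
rot units [ 0.23  0.03 -0.01]
```

View pics/top13z.png

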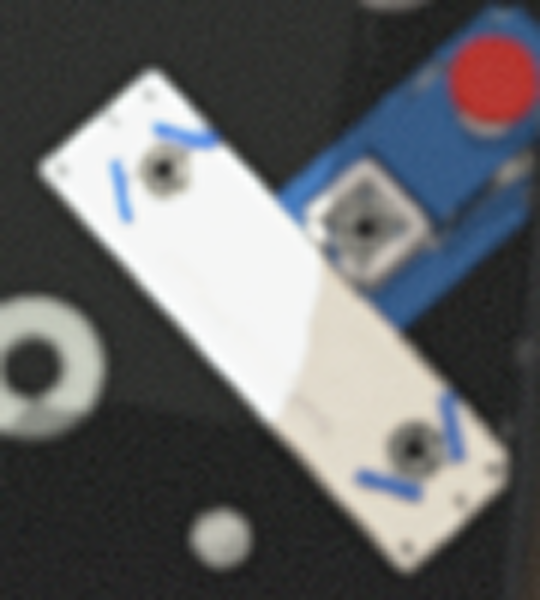

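View pics/side13.png

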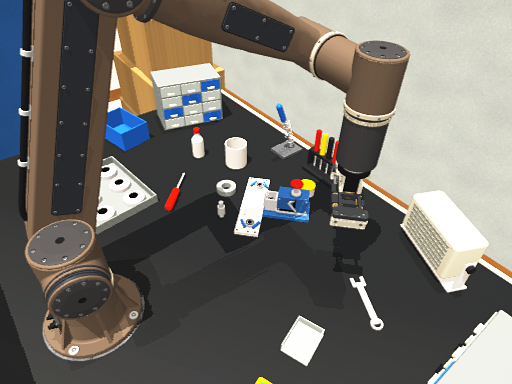

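```bash
cat > m.py <<'E'
from h import *
def meas(cam):
    P=np.mean([np.float32(r.capture(cam)[0]) for _ in range(3)],0)
    R,G,B=P[...,0],P[...,1],P[...,2]; v,u=np.mgrid[0:384,0:512]
    ok=np.zeros((384,512));
    o,_=ray(cam,0,0)
    # map all pixels to dispenser coords at z=20
    m=r.camera_model(cam); f=192/np.tan(np.radians(m["vertical_fov"])/2)
    d=np.stack([(u-m["cx"])/f,(v-m["cy"])/f,np.ones_like(u,float)],-1)@np.array(m["R"])
    def xy(z):
        W=o+d*((z-o[2])/d[...,2])[...,None]; e=(W[...,:2]-P0)*1000; c,s=np.cos(A),np.sin(A)
        return c*e[...,0]+s*e[...,1],-s*e[...,0]+c*e[...,1]
    X,Y=xy(.019); X2,Y2=xy(.021)
    blue=np.clip(B-R-40,0,None); dark=np.clip(150-P.max(-1),0,None)
    out=[]
    for sg in(1,-1):
        near=(abs(Y-sg*95)<32)&(X>-92)&(X<-24)
        bars=[]
        for k in(1,-1):
            w=blue*near*((X+51-0)*k>0); bars.append(((w*X).sum()/w.sum(),(w*Y).sum()/w.sum(),w.sum()))
        w=dark*(np.hypot(X2+51,Y2-sg*93)<14)*(blue<1)
        b=((w*X2).sum()/w.sum(),(w*Y2).sum()/w.sum())
        mx=(bars[0][0]+bars[1][0])/2; my=(bars[0][1]+bars[1][1])/2
        print(cam,"L" if sg>0 else "R","bars",np.round(bars,1).tolist(),"bearing",np.round(b,1),"rel x",round(b[0]-mx,2),"rel y out",round(sg*(b[1]-my),2),w.sum().round())
E
python3 - <<'E'
from m import *
meas("top");meas("side")
E
```

```text
top L bars [[-31.8, 98.1, 1433.3], [-73.5, 98.4, 1025.7]] bearing [-51.2  91.7] rel x 1.44 rel y out -6.55 718.0
top R bars [[-32.3, -99.7, 589.3], [-72.5, -99.5, 730.0]] bearing [-52.1 -94.5] rel x 0.34 rel y out -5.13 2443.0
side L bars [[-31.1, 93.9, 1636.7], [-75.5, 95.3, 2130.7]] bearing [-53.7  94.1] rel x -0.4 rel y out -0.5 680.0
side R bars [[-33.6, -101.6, 3407.7], [-73.6, -101.0, 3040.0]] bearing [-53.9 -94. ] rel x -0.3 rel y out -7.35 1857.0
```

```bash
python3 - <<'E'
from h import *
out=[]
for cam in("top","side"):
    P=np.mean([np.float32(r.capture(cam)[0]) for _ in range(4)],0); np.save(f"avg_{cam}.npy",P)
    m=r.camera_model(cam)
    # rectify to dispenser plane z=.0205, mirrored for the right nest, 5 px/mm
    s=6
    row=[]
    for sg in(1,-1):
        yy,xx=np.mgrid[0:280,0:360]; X=-52+(xx-180)/s; Y=95+(140-yy)/s
        Wp=np.stack([P0[0]+(np.cos(A)*X-np.sin(A)*Y*sg)/1000,P0[1]+(np.sin(A)*X+np.cos(A)*Y*sg)/1000,np.full(X.shape,.0195)],-1)
        f=192/np.tan(np.radians(m["vertical_fov"])/2)
        c=Wp@np.array(m["R"]).T+np.array(m["t"]); U=(m["cx"]+f*c[...,0]/c[...,2]).astype(np.float32);V=(m["cy"]+f*c[...,1]/c[...,2]).astype(np.float32)
        I=cv2.remap(P,U,V,cv2.INTER_CUBIC).clip(0,255).astype(np.uint8)[...,::-1].copy()
        for th in (30,-30): 
            # nominal bar inner lines and bearing circle
            pass
        cv2.circle(I,(180,140),int(16*s),(0,255,0),1)
        for k in(1,-1):
            n=np.array([k*np.cos(np.pi/6),np.sin(np.pi/6)]);t=np.array([-n[1],n[0]])
            a=n*16+t*25;b=n*16-t*25
            q=lambda w:(int(180+w[0]*s),int(140-w[1]*s))
            cv2.line(I,q(a),q(b),(0,0,255),1)
        row.append(I)
    out.append(np.hstack(row))
cv2.imwrite("pics/rect.png",np.vstack(out))
E
```

```text
(no output)
```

View pics/rect.png

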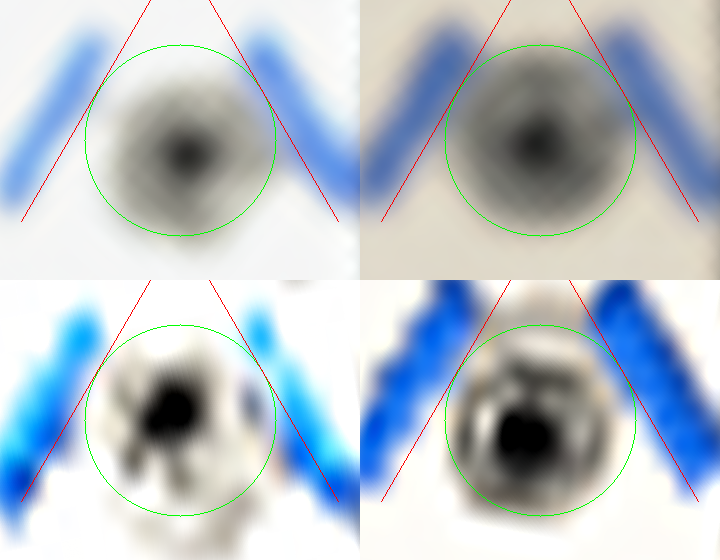

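```bash
cat > rect.py <<'E'
from h import *
def rect(P,cam,sg,z=.0195,s=6,mirror=True):
    m=r.camera_model(cam); yy,xx=np.mgrid[0:280,0:360]; X=-52+(xx-180)/s; Y=(95+(140-yy)/s)
    Wp=np.stack([P0[0]+(np.cos(A)*X-np.sin(A)*Y*sg)/1000,P0[1]+(np.sin(A)*X+np.cos(A)*Y*sg)/1000,np.full(X.shape,z)],-1)
    f=192/np.tan(np.radians(m["vertical_fov"])/2)
    c=Wp@np.array(m["R"]).T+np.array(m["t"]); U=(m["cx"]+f*c[...,0]/c[...,2]).astype(np.float32);V=(m["cy"]+f*c[...,1]/c[...,2]).astype(np.float32)
    return cv2.remap(P,U,V,cv2.INTER_CUBIC).clip(0,255).astype(np.uint8)[...,::-1].copy()
E
python3 - <<'E'
from rect import *
P0i=np.float32(cv2.imread("pics/top0.png")[...,::-1]); S0=np.float32(cv2.imread("pics/side0.png")[...,::-1])
a=np.hstack([rect(np.load("avg_top.npy"),"top",1),rect(P0i,"top",-1)])
b=np.hstack([rect(np.load("avg_side.npy"),"side",1),rect(S0,"side",-1)])
o=np.vstack([a,b])
for i in range(0,560,30): cv2.line(o,(0,i),(720,i),(0,200,0),1)
for i in range(0,720,30): cv2.line(o,(i,0),(i,560),(0,200,0),1)
cv2.imwrite("pics/rect2.png",o)
E
```

```text
(no output)
```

View pics/rect2.png

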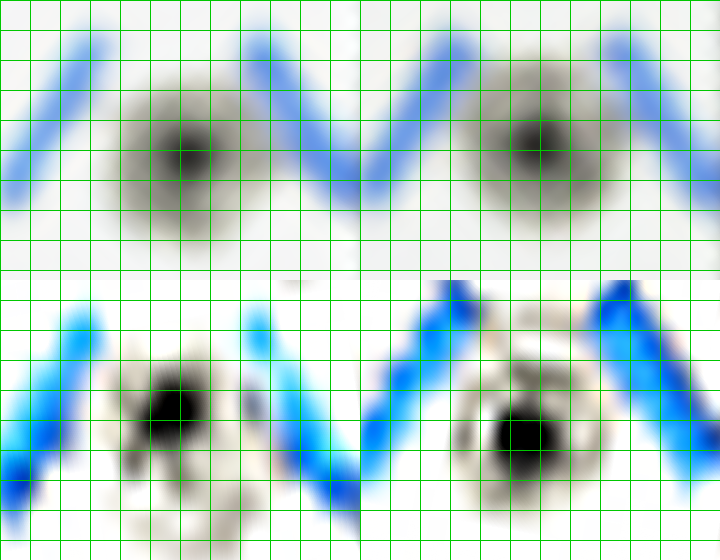

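```bash
python3 -c "
from h import *
rep(D(-50,28,185))"
```

```text
t 16.22 tcp [ 0.5886 -0.2678  0.2003] disp 206.8 -207.9 toolx [-0.004  0.002 -1.   ] yang -137.06 F [-0.9  0.2  0.4] w 0.0001 j [ -7.  19.  -6.  -0. -65.  50.]
shift tool units [  0.81 -12.03  12.62]
rot units [-3.904e+01  2.000e-02  9.000e-02]
rot units [ 0.23  0.06 -0.02]
```

>>> arm_command(
  plan=[
    {"dx": 0, "dy": -0.9, "dz": 0.95, "wx": 0.2, "wy": 0, "wz": 0},
    {"dx": 0, "dy": -0.9, "dz": 0.95, "wx": 0, "wy": 0, "wz": 0},
    {"dx": 0, "dy": -0.9, "dz": 0.95, "wx": 0, "wy": 0, "wz": 0},
    {"dx": 0, "dy": -0.9, "dz": 0.95, "wx": 0, "wy": 0, "wz": 0},
    {"dx": 0, "dy": -0.9, "dz": 0.95, "wx": 0, "wy": 0, "wz": 0},
    {"dx": 0, "dy": -0.9, "dz": 0.95, "wx": 0, "wy": 0, "wz": 0},
    {"dx": 0, "dy": -0.9, "dz": 0.95, "wx": 0, "wy": 0, "wz": 0},
    {"dx": 0, "dy": -0.9, "dz": 0.95, "wx": 0, "wy": 0, "wz": 0},
    {"dx": 0, "dy": -0.9, "dz": 0.95, "wx": 0, "wy": 0, "wz": 0},
    {"dx": 0, "dy": -0.9, "dz": 0.95, "wx": 0, "wy": 0, "wz": 0},
    {"dx": 0, "dy": -0.9, "dz": 0.95, "wx": 0, "wy": 0, "wz": 0},
    {"dx": 0, "dy": -0.9, "dz": 0.95, "wx": 0, "wy": 0, "wz": 0},
    {"dx": 0, "dy": -0.5, "dz": 0.5, "wx": 0, "wy": 0, "wz": 0},
    {"dx": 0, "dy": 0, "dz": 0, "wx": 0, "wy": 0, "wz": 0},
  ],
)

```text
time_s: 17.38
tcp_pos: [0.5979, 0.0726, 0.2012]
eef_rot: [-1.4, 89.8, 130.2]
contact_force: [-0.6, -0.6, 0.9]
gripper_width: 0.0005
```

```bash
python3 -c "
from h import *
rep(D(-48,30,90))"
```

```text
t 17.38 tcp [0.5979 0.0726 0.2012] disp -40.4 26.3 toolx [-0.002  0.003 -1.   ] yang -138.38 F [-0.6 -0.6  0.9] w 0.0005 j [ 25.  15. -12.  -0. -63.  16.]
shift tool units [ 5.56 -0.18  0.36]
rot units [39.21  0.   -0.07]
rot units [-0.06  0.04  0.  ]
```

>>> arm_command(
  plan=[
    {"dx": 0.5, "dy": -0.1, "dz": 0.15, "wx": 0, "wy": 0, "wz": 0},
    {"dx": 0.6, "dy": -0.1, "dz": 0.15, "wx": 0, "wy": 0, "wz": 0},
    {"dx": 0.7, "dy": 0, "dz": 0, "wx": 0, "wy": 0, "wz": 0},
    {"dx": 0.7, "dy": 0, "dz": 0, "wx": 0, "wy": 0, "wz": 0},
    {"dx": 0.7, "dy": 0, "dz": 0, "wx": 0, "wy": 0, "wz": 0},
    {"dx": 0.7, "dy": 0, "dz": 0, "wx": 0, "wy": 0, "wz": 0},
    {"dx": 0.7, "dy": 0, "dz": 0, "wx": 0, "wy": 0, "wz": 0},
    {"dx": 0.6, "dy": 0, "dz": 0, "wx": 0, "wy": 0, "wz": 0},
    {"dx": 0.5, "dy": 0, "dz": 0, "wx": 0, "wy": 0, "wz": 0},
    {"dx": 0.3, "dy": 0, "dz": 0, "wx": 0, "wy": 0, "wz": 0},
    {"dx": 0, "dy": 0, "dz": 0, "wx": 0, "wy": 0, "wz": 0},
  ],
)

```text
time_s: 18.3
tcp_pos: [0.5946, 0.0721, 0.07]
eef_rot: [28.9, 89.7, 160.1]
contact_force: [0.2, -0.6, 0.5]
gripper_width: 0.0003
```

```bash
python3 -c "
from h import *
rep(D(-49,42,25.5))"
```

```text
t 18.3 tcp [0.5946 0.0721 0.07  ] disp -42.3 23.5 toolx [-0.005  0.002 -1.   ] yang -138.81 F [ 0.2 -0.6  0.5] w 0.0003 j [ 25.  23. -20.  -0. -47.  16.]
shift tool units [ 2.22 -0.92  0.34]
rot units [39.12 -0.05 -0.09]
rot units [-0.15  0.06 -0.03]
```

>>> arm_command(
  plan=[
    {"dx": 0.3, "dy": -0.25, "dz": 0.17, "wx": -0.15, "wy": 0.05, "wz": -0.03},
    {"dx": 0.5, "dy": -0.25, "dz": 0.17, "wx": 0, "wy": 0, "wz": 0},
    {"dx": 0.5, "dy": -0.2, "dz": 0, "wx": 0, "wy": 0, "wz": 0},
    {"dx": 0.4, "dy": 0, "dz": 0, "wx": 0, "wy": 0, "wz": 0},
    {"dx": 0.2, "dy": 0, "dz": 0, "wx": 0, "wy": 0, "wz": 0},
    {"dx": 0.1, "dy": 0, "dz": 0, "wx": 0, "wy": 0, "wz": 0},
    {"dx": 0, "dy": 0, "dz": 0, "wx": 0, "wy": 0, "wz": 0},
  ],
)

```text
time_s: 18.88
tcp_pos: [0.6023, 0.0885, 0.0268]
eef_rot: [-113.8, 89.9, 18.2]
contact_force: [0.2, -0.1, -0.6]
gripper_width: 0.0004
```

```bash
python3 -c "
from h import *
rep(D(-49,54,25.5))"
```

```text
t 18.88 tcp [0.6023 0.0885 0.0268] disp -49.3 40.2 toolx [ 0.002  0.001 -1.   ] yang -138.01 F [ 0.2 -0.1 -0.6] w 0.0004 j [ 27.  26. -22.   0. -42.  15.]
shift tool units [ 0.06 -0.69 -0.02]
rot units [-3.925e+01 -4.000e-02 -2.000e-02]
rot units [ 0.02 -0.01  0.03]
```

>>> arm_command(
  plan=[
    {"dx": 0.05, "dy": -0.15, "dz": 0, "wx": 0, "wy": 0, "wz": 0},
    {"dx": 0, "dy": -0.15, "dz": 0, "wx": 0, "wy": 0, "wz": 0},
    {"dx": 0, "dy": -0.15, "dz": 0, "wx": 0, "wy": 0, "wz": 0},
    {"dx": 0, "dy": -0.15, "dz": 0, "wx": 0, "wy": 0, "wz": 0},
    {"dx": 0, "dy": -0.1, "dz": 0, "wx": 0, "wy": 0, "wz": 0},
    {"dx": 0, "dy": -0.05, "dz": 0, "wx": 0, "wy": 0, "wz": 0},
    {"dx": 0, "dy": 0, "dz": 0, "wx": 0, "wy": 0, "wz": 0},
  ],
)

```text
time_s: 19.47
tcp_pos: [0.6159, 0.0999, 0.0273]
eef_rot: [-112.9, 89.7, 19.1]
contact_force: [-0.2, 0.6, 0.3]
gripper_width: 0.0004
```

```bash
python3 -c "
from h import *
rep(D(-49,60,25.5))"
```

```text
t 19.47 tcp [0.6159 0.0999 0.0273] disp -48.7 58.0 toolx [ 0.005  0.002 -1.   ] yang -138.01 F [-0.2  0.6  0.3] w 0.0004 j [ 27.  27. -20.   0. -43.  15.]
shift tool units [ 0.09 -0.1   0.01]
rot units [-39.25  -0.1   -0.04]
rot units [ 0.02 -0.03  0.06]
```

>>> arm_command(
  plan=[
    {"dx": 0.07, "dy": -0.06, "dz": 0, "wx": 0, "wy": 0, "wz": 0.06},
    {"dx": 0, "dy": -0.06, "dz": 0, "wx": 0, "wy": 0, "wz": 0},
  ],
)

```text
time_s: 19.63
tcp_pos: [0.6176, 0.1014, 0.0261]
eef_rot: [168.1, 89.9, -59.9]
contact_force: [-1.0, -0.3, 0.3]
gripper_width: 0.0005
```

```bash
python3 -c "
from h import *
rep(D(-49,60,25.5))"
```

```text
t 19.63 tcp [0.6176 0.1014 0.0261] disp -48.8 60.3 toolx [ 0.001 -0.002 -1.   ] yang -138.02 F [-1.  -0.3  0.3] w 0.0005 j [ 27.  28. -19.   0. -43.  15.]
shift tool units [0.03 0.01 0.01]
rot units [-3.925e+01  1.000e-02 -4.000e-02]
rot units [ 0.02 -0.02 -0.01]
```

>>> arm_command(
  plan=[
    {"dx": 0, "dy": -0.05, "dz": 0.03, "wx": 0, "wy": 0, "wz": 0},
    {"dx": 0, "dy": -0.03, "dz": 0.08, "wx": 0, "wy": 0, "wz": 0},
  ],
)

```text
time_s: 19.8
tcp_pos: [0.6171, 0.1039, 0.0259]
eef_rot: [140.0, 89.9, -88.1]
contact_force: [0.4, -0.6, -1.4]
gripper_width: 0.0005
```

```bash
python3 -c "
from h import *
rep(D(-49,60,25.5))"
```

```text
t 19.8 tcp [0.6171 0.1039 0.0259] disp -50.9 61.6 toolx [ 0.    -0.002 -1.   ] yang -138.04 F [ 0.4 -0.6 -1.4] w 0.0005 j [ 27.  28. -19.   0. -43.  14.]
shift tool units [ 0.02  0.08 -0.1 ]
rot units [-3.926e+01  3.000e-02 -3.000e-02]
rot units [ 0.01 -0.02 -0.02]
```

>>> arm_command(
  plan=[
    {"dx": 0, "dy": -0.06, "dz": 0.05, "wx": 0, "wy": 0, "wz": 0},
    {"dx": 0, "dy": -0.04, "dz": 0.05, "wx": 0, "wy": 0, "wz": 0},
  ],
)

```text
time_s: 19.97
tcp_pos: [0.6169, 0.1067, 0.0257]
eef_rot: [127.2, 89.8, -100.9]
contact_force: [-1.4, -3.0, 1.4]
gripper_width: 0.0003
```

```bash
python3 -c "
from h import *
rep(D(-49,60,25.5))"
```

```text
t 19.97 tcp [0.6169 0.1067 0.0257] disp -53.2 63.3 toolx [-0.001 -0.003 -1.   ] yang -138.05 F [-1.4 -3.   1.4] w 0.0003 j [ 28.  28. -19.   0. -43.  14.]
shift tool units [ 0.01  0.16 -0.21]
rot units [-3.926e+01  4.000e-02 -3.000e-02]
rot units [ 0.01 -0.02 -0.03]
```

>>> arm_command(
  plan=[
    {"dx": 0, "dy": -0.05, "dz": 0, "wx": 0, "wy": 0, "wz": 0},
    {"dx": 0, "dy": -0.04, "dz": 0, "wx": 0, "wy": 0, "wz": 0},
  ],
)

```text
time_s: 20.13
tcp_pos: [0.617, 0.1069, 0.0256]
eef_rot: [103.4, 89.7, -124.6]
contact_force: [-2.6, -4.3, 3.7]
gripper_width: 0.001
```

```bash
python3 -c "
from h import *
rep(D(-49,60,25.5))"
```

```text
t 20.13 tcp [0.617  0.1069 0.0256] disp -53.3 63.5 toolx [-0.003 -0.005 -1.   ] yang -138.06 F [-2.6 -4.3  3.7] w 0.001 j [ 28.  28. -19.   0. -43.  14.]
shift tool units [ 0.    0.17 -0.21]
rot units [-3.926e+01  1.100e-01 -3.000e-02]
rot units [ 0.01 -0.02 -0.07]
```

>>> arm_command(
  plan=[
    {"dx": 0, "dy": -0.02, "dz": -0.08, "wx": 0, "wy": 0, "wz": 0},
    {"dx": 0, "dy": -0.04, "dz": 0, "wx": 0, "wy": 0, "wz": 0},
  ],
)

```text
time_s: 20.3
tcp_pos: [0.6177, 0.1061, 0.0253]
eef_rot: [91.9, 89.6, -136.2]
contact_force: [-3.9, -3.2, 3.1]
gripper_width: 0.0007
```

```bash
python3 -c "
from h import *
rep(D(-49,60,25.5))"
```

```text
t 20.3 tcp [0.6177 0.1061 0.0253] disp -52.1 63.4 toolx [-0.006 -0.005 -1.   ] yang -138.07 F [-3.9 -3.2  3.1] w 0.0007 j [ 28.  28. -19.   0. -44.  14.]
shift tool units [-0.01  0.17 -0.16]
rot units [-39.26   0.15  -0.  ]
rot units [ 0.01 -0.   -0.1 ]
```

>>> arm_command(
  plan=[
    {"dx": 0, "dy": 0.1, "dz": 0, "wx": 0, "wy": 0, "wz": 0},
    {"dx": 0, "dy": 0.2, "dz": 0, "wx": 0, "wy": 0, "wz": 0},
    {"dx": 0, "dy": 0.3, "dz": 0, "wx": 0, "wy": 0, "wz": 0.1},
    {"dx": 0, "dy": 0.4, "dz": 0, "wx": 0, "wy": 0, "wz": 0},
    {"dx": -0.1, "dy": 0.4, "dz": 0, "wx": 0, "wy": 0, "wz": 0},
    {"dx": -0.4, "dy": 0.2, "dz": 0, "wx": 0, "wy": 0, "wz": 0},
    {"dx": -0.8, "dy": 0, "dz": 0, "wx": 0, "wy": 0, "wz": 0},
    {"dx": -0.9, "dy": 0, "dz": 0, "wx": 0, "wy": 0, "wz": 0},
    {"dx": -0.9, "dy": 0, "dz": 0, "wx": 0, "wy": 0, "wz": 0},
    {"dx": -0.9, "dy": 0, "dz": 0, "wx": 0, "wy": 0, "wz": 0},
    {"dx": -0.9, "dy": 0, "dz": 0, "wx": 0, "wy": 0, "wz": 0},
    {"dx": -0.9, "dy": 0, "dz": 0, "wx": 0, "wy": 0, "wz": 0},
    {"dx": -0.9, "dy": 0, "dz": 0, "wx": 0, "wy": 0, "wz": 0},
    {"dx": -0.9, "dy": 0, "dz": 0, "wx": 0, "wy": 0, "wz": 0},
    {"dx": -0.5, "dy": 0, "dz": 0, "wx": 0, "wy": 0, "wz": 0},
  ],
)

```text
time_s: 21.55
tcp_pos: [0.5904, 0.0817, 0.1995]
eef_rot: [96.1, 89.4, -132.0]
contact_force: [0.5, 0.1, 0.4]
gripper_width: 0.0006
```

>>> arm_command(
  plan=[
    {"dx": 0, "dy": 0.8, "dz": -0.9, "wx": 0, "wy": 0, "wz": 0},
    {"dx": 0, "dy": 0.8, "dz": -0.9, "wx": 0, "wy": 0, "wz": 0},
    {"dx": 0, "dy": 0.8, "dz": -0.9, "wx": 0, "wy": 0, "wz": 0},
    {"dx": 0, "dy": 0.8, "dz": -0.9, "wx": 0, "wy": 0, "wz": 0},
    {"dx": 0, "dy": 0.8, "dz": -0.9, "wx": 0, "wy": 0, "wz": 0},
    {"dx": 0, "dy": 0.8, "dz": -0.9, "wx": 0, "wy": 0, "wz": 0},
    {"dx": 0, "dy": 0.8, "dz": -0.9, "wx": 0, "wy": 0, "wz": 0},
    {"dx": -0.2, "dy": 0.8, "dz": -0.9, "wx": 0, "wy": 0, "wz": 0},
    {"dx": -0.2, "dy": 0.8, "dz": -0.9, "wx": 0, "wy": 0, "wz": 0},
    {"dx": -0.2, "dy": 0.8, "dz": -0.9, "wx": 0, "wy": 0, "wz": 0},
    {"dx": -0.2, "dy": 0.8, "dz": -0.9, "wx": 0, "wy": 0, "wz": 0},
    {"dx": -0.2, "dy": 0.8, "dz": -0.9, "wx": 0, "wy": 0, "wz": 0},
    {"dx": -0.2, "dy": 0.8, "dz": -0.9, "wx": 0, "wy": 0, "wz": 0},
    {"dx": -0.1, "dy": 0.8, "dz": -0.9, "wx": 0, "wy": 0, "wz": 0},
    {"dx": 0, "dy": 0.3, "dz": -0.3, "wx": 0, "wy": 0, "wz": 0},
    {"dx": 0, "dy": 0, "dz": 0, "wx": 0, "wy": 0, "wz": 0},
  ],
)

```text
time_s: 22.88
tcp_pos: [0.5866, -0.2799, 0.2371]
eef_rot: [-173.8, 89.7, -41.8]
contact_force: [0.0, 1.1, -0.4]
gripper_width: 0.0007
```

```bash
python3 - <<'E'
from rect import *
rep()
T=np.mean([np.float32(r.capture("top")[0]) for _ in range(4)],0);S=np.mean([np.float32(r.capture("side")[0]) for _ in range(4)],0)
np.save("avg_top2.npy",T);np.save("avg_side2.npy",S)
P0i=np.float32(cv2.imread("pics/top0.png")[...,::-1])
o=np.vstack([np.hstack([rect(T,"top",1),rect(P0i,"top",-1)]),np.hstack([rect(T,"top",1),rect(np.load("avg_top.npy"),"top",1)])])
for i in range(0,560,30): cv2.line(o,(0,i),(720,i),(0,200,0),1)
for i in range(0,720,30): cv2.line(o,(i,0),(i,560),(0,200,0),1)
cv2.imwrite("pics/rect3.png",o)
cv2.imwrite("pics/side14.png",np.uint8(S)[...,::-1]);cv2.imwrite("pics/top14.png",np.uint8(T)[...,::-1])
E
```

```text
t 22.88 tcp [ 0.5866 -0.2799  0.2371] disp 214.4 -217.5 toolx [ 0.004 -0.003 -1.   ] yang -137.97 F [ 0.   1.1 -0.4] w 0.0007 j [ -8.  18.  -3.   0. -69.  50.]
rot units [-3.924e+01 -1.000e-02 -1.000e-01]
rot units [ 0.03 -0.06  0.01]
```

View pics/rect3.png

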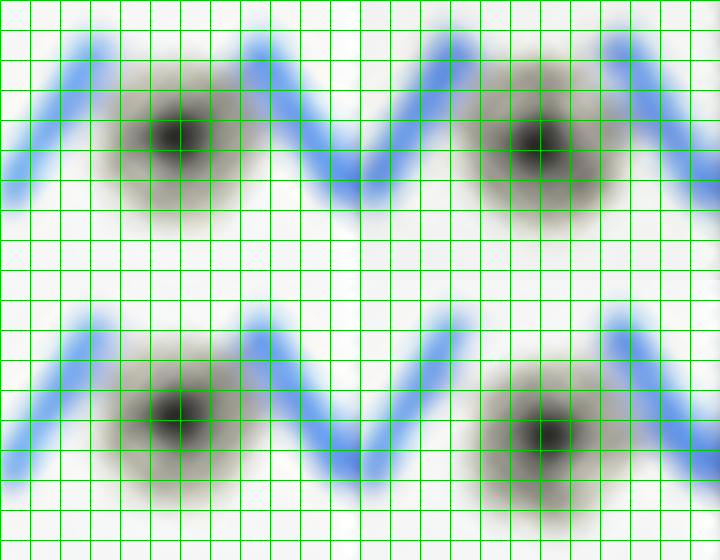

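View pics/top14.png

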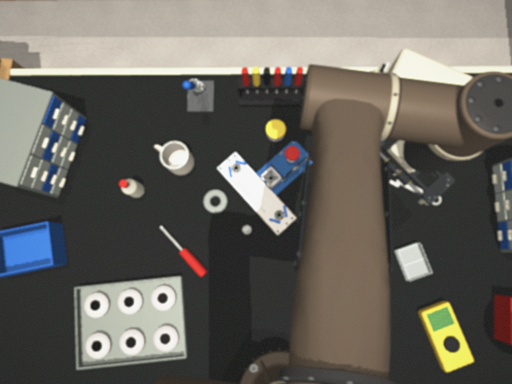

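View pics/side14.png

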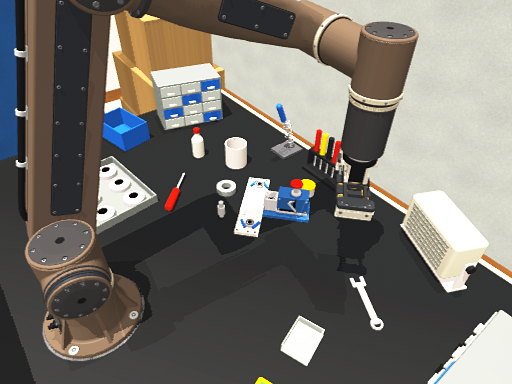

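```bash
python3 -c "
from plant import r
print(r.get_state()['time_s'], r.close_job())"
```

```text
the job is handed in; nothing more can be done
23.2833 None
```

I pressed the plunger once to its hard stop (TCP z 0.112 m, about 33 N vertical) and let it spring back. One bearing came out on the plate. I nudged it along the plate with closed fingertips into the left V-stop, which was the empty one. The job was handed in at 23.3 s with the arm clear of everything.

- **First push fell short:** the pictures showed the bearing touching only the housing-side bar, about 2–3 mm from seated. I pushed again with the fingers slightly lower and a small sideways drag. It moved 3 mm further and then stopped firmly at about 5 N.
- **Last check of the seat:** in the top picture the bearing's centre is 19.1 and 19.6 mm from the two bars' centrelines. The nominal distance is 20 mm, and the parked bearing measured 20.6 and 20.2 mm. The bearing therefore rests against both bars to within about 1 mm, which is as fine as the picture resolves. The side view was too distorted at that nest to confirm it.
- **Everything else:** in the final top and side pictures the parked bearing, end shield, shaft, tin and mug show no change from the first pictures. A bearing still shows in the magazine. The wrench and parts box are partly covered by the arm in the top picture but appear unmoved in the side picture.

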